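Shim a flanged pipe tight against its stop for tacking

ROBOT

A 6-joint arm with a two-finger parallel gripper is mounted at the origin on the work surface. World frame = base frame: x ahead of the robot, y to its left, z up, the work surface at z = 0. Lengths are in m, angles in rad, forces in N, time in s.
With the tool pointing down it reaches from about 0.325 to 0.775 m from the base axis. Payload 5.5 kg.
Tool frame: the origin (TCP) lies at the very end of the fingers, on their centre line; the grasp point (between the pads) lies 19 mm behind it; z points along the fingers, y is the direction in which the jaws open and shut (so a half turn about z gives the same grasp; the last joint's range is limited). The gripper opens to 88 mm and grips with 3 to 60 N. Pads are 20 mm wide; open, the fingers measure 115 mm over their backs; the gripper's body (75 mm by 178 mm) begins 61 mm behind the grasp point.
Start: joints at [-1.27, 0.091, 1.231, -0, 1.82, -0.057], TCP at [0.21, -0.562, 0.189] pointing down, gripper open.
Joint ranges: [-2.87, 2.87], [-0.86, 2.18], [0.17, 2.46], [-1.51, 4.65], [0.06, 2.69], [-2.65, 2.65]. Speed limits (rad/s): [2.57, 2.57, 3.01, 3.14, 3.14, 3.14].

INTERFACE

Orientations are given as a rotation vector (axis times angle).
In Python, from rig import env gives the robot as it stands. The module is installed in compiled form; this text tells all that it offers.
- The arm moves only by the tool send_rows, never from a script. Its argument "rows" is a list of rows, each an object with "linear": the shift along the tool's x, y, z in cm, a list of three; "twist": the turn about the tool's z in units of 10 degrees (1.0 is 10 degrees). A call has 1 to 8 rows; each row shifts and turns the pose as measured when the row begins, along the tool's axes as they then stand; what a row does not reach is not made up. A row lasts 1/8 s, in which the tool goes at most 62.5 mm and 10.7 degrees, less where a joint would pass 70% of its speed; a pose out of reach is approached as far as the arm can. A call with a gripper value outside its range is refused whole. "hand" is the gripper's target within -1 to 1 (shut at 1, half-way at 0, fully open at -1), set as the call begins (left out, the last holds). The fingers move at their own pace and stop on an object; "newtons" is the grip in N (left out, the last holds). Time passes only in rows, so rows that do not move let the fingers close. It gives the time, the measured TCP pose, the force and the opening at its end, in the units of the state.
- env.get_obs(): the state, without advancing time (a new reading comes with each control period).
- env.read_camera(name): name is "scene" or "top" or "wrist"; returns a dict with "img" (400x640x3 uint8, red, green, blue), "camera_matrix" (3x3 intrinsics, pixels), "R" (3x3) and "t" (3): a world point X has camera coordinates R X + t. Camera axes: x right, y down, z forward; pixel columns grow to the right and rows downward; lengths in m; the calibration is good to about 2 mm. A picture is of the moment at which its call begins. There is no depth.
- env.close_job(): hands the job in, once; it reports no verdict.
Trained networks look in the newest picture that a camera, given by its name, has taken for a name from the list of things; names that differ only in an ending like _2 or _b are one class to them, and where a whole thing is asked for, a point or a joint stands for the part that bears it (a point fixed in the world has none). Each returns a list of dicts, best first, with "p" (0 to 1); they miss things now and then, are a little off and sometimes report something else, mostly with a low value. They report only what shows in the picture. A call takes as long as a camera call. They do not tell look-alikes from the thing itself.
- env.silhouettes(camera, query): "region" (400x640 bool, what is visible of it) and "xy" ([column, row] in pixels, amid what is visible of it).
The state is a dict: "time_s": time; "joint_pos": joint angles; "dq": joint speeds; "effort": joint torques, N m; "ee_pos": TCP position; "tool_rot": TCP orientation; "wrist_force": force on the tool from outside, world axes, zero at the start; "wrist_torque": the same for the moment, N m; "width": opening from 0.0 (shut) to 1.0 (fully open).
Only numpy, scipy, OpenCV 4.12 (cv2) and the standard library are available. Lean on these libraries where they do the work, as an engineer would, in place of code of your own. Each camera call takes 0.05 s, during which the arm holds its last target. There are 200 camera calls.

TASK

Close the gap between the pipe's flange and the stop bracket: take spacer plates from the pocket tray and stand them upright in the gap, flat against the stop, as many as are needed (one or two), then bring the wedge, thin end down with its flat face to the spacers, and press it down between spacers and flange until you feel it bite and the whole stack is tight. Finish while still gripping the wedge and keeping it pressed in: do not let go. Leave the spacers you do not need in the tray and do not disturb the other things on the table.

Things in the scene. Friction and masses are not known exactly. Their poses are not given: they have to be found in the camera images.
- pipe: Fixed steel pipe, 42 mm across, axis 59 mm up, along this body's +y, with a square steel flange 60 mm wide, 12 mm thick, from 30 to 88 mm above the table. Origin: table height, below the middle of the flange's gap-side face (the plane y = 0; the gap is on the -y side). The flange stands on a wooden plank 100 mm wide, 30 mm thick; its top is the gap's floor. z up.
- stop: Fixed dark steel bracket on the plank, facing the flange: upright plate 60 mm wide, 12 thick, 58 tall (top 88 mm above the table). Origin: middle of the lower edge of its gap-side face, on the plank (30 mm up). Axes parallel to the pipe's. The gap, in y from this face to the flange, is 20.5 to 37.5 mm wide, different each time.
- flange_top (a point): middle of the top edge of the flange's gap-side face, 88 mm above the table
- stop_top (a point): middle of the top edge of the stop's gap-side face, 88 mm above the table
- tray: Fixed grey tray, 85 (x) x 160 (y) x 28 mm high; four pockets 37 (x) x 11.5 (y) mm, 20 mm deep, at y = -54, -18, 18, 54 mm; pocket floors 8 mm above the table. Origin: centre of its underside. Spacers and wedge stand in the pockets in any order, axes along the tray's (slight lean possible).
- wedge: Loose steel wedge, 0.22-0.45 kg, 36 mm wide (x), 95 tall (z), thin end down. Flat face at y = -5.5 mm; the opposite face (+y) slopes: 6 mm thick at the foot, 1 mm more per 4 mm of height up to 20 mm at z = 56; above that a straight head (y -5.5 to 14.5, z 56 to 95), gripped across its width. Origin: at foot height, 5.5 mm in from the flat face. In use the slope bears on the flange's top edge.
- spacer0: Loose steel spacer plate, 0.17 to 0.35 kg, 36 mm wide (x), 10 mm thick (y), 97 mm tall (z), upper corners bevelled above 85 mm; stands upright. All three are alike. Origin: centre of its underside.
- spacer1: Loose steel spacer plate, 0.17 to 0.35 kg, 36 mm wide (x), 10 mm thick (y), 97 mm tall (z), upper corners bevelled above 85 mm; stands upright. All three are alike. Origin: centre of its underside.
- spacer2: Loose steel spacer plate, 0.17 to 0.35 kg, 36 mm wide (x), 10 mm thick (y), 97 mm tall (z), upper corners bevelled above 85 mm; stands upright. All three are alike. Origin: centre of its underside.
- brush: Bystander, loose: hand brush lying on the table; not to be disturbed.
- offcut: Bystander, loose: dark wood offcut block 50 x 70 x 35 mm; not to be disturbed.
- collar: Bystander, loose: steel ring, 52 mm outside, 20 mm high; not to be disturbed.
- spray: Bystander, loose: spray can, 56 mm across, 170 mm tall; not to be disturbed.
- driver: Bystander, loose: screwdriver lying on the table; not to be disturbed.
- clamp: Bystander, loose: C-clamp lying flat, about 130 x 100 mm, 16 mm high; not to be disturbed.
Not all that is in view belongs to the job. Leave any blue look-alike of the spacer0 alone. What is shaped like the wedge but turquoise is not meant.

How it is judged:
On the way, in this order (a step that is already met when the one before it is completed fails the run):
1. a spacer stands upright in the gap (((x of spacer0 in the frame of pipe between -0.013 and 0.013 m and y of spacer0 in the frame of pipe between -0.045 and 0 m and z of spacer0 in the frame of pipe between 0.026 and 0.036 m and angle between spacer0's own z axis and vertical below 0.12 rad and angle between the y axis of spacer0 and the y axis of pipe, either way round below 0.15 rad) or (x of spacer1 in the frame of pipe between -0.013 and 0.013 m and y of spacer1 in the frame of pipe between -0.045 and 0 m and z of spacer1 in the frame of pipe between 0.026 and 0.036 m and angle between spacer1's own z axis and vertical below 0.12 rad and angle between the y axis of spacer1 and the y axis of pipe, either way round below 0.15 rad) or (x of spacer2 in the frame of pipe between -0.013 and 0.013 m and y of spacer2 in the frame of pipe between -0.045 and 0 m and z of spacer2 in the frame of pipe between 0.026 and 0.036 m and angle between spacer2's own z axis and vertical below 0.12 rad and angle between the y axis of spacer2 and the y axis of pipe, either way round below 0.15 rad))), for 0.2 s.
2. the wedge's foot is down in the gap, at least 8 mm below the flange's top edge (x of wedge in the frame of pipe between -0.013 and 0.013 m and y of wedge in the frame of pipe between -0.045 and 0 m and z of wedge in the frame of pipe between 0.031 and 0.08 m), for 0.1 s.
At the end, for the whole second after the job is handed in: Wedge gripped, upright (0.12 rad), in the gap, foot 8 mm+ below the flange top and off the plank, pressing flange (>2 N) and spacer (>1.5 N), a spacer pressing the stop (>1.5 N). Spacers: upright on the plank in the gap (13 mm, 0.15 rad) or in a tray pocket (all of step 2 and angle between wedge's own z axis and vertical below 0.12 rad and angle between the y axis of wedge and the y axis of pipe, either way round below 0.15 rad and contact force between wedge and pipe above 2 N and contact force between the fingers and wedge above 2 N and linear speed of wedge below 0.02 m/s and (((x of spacer0 in the frame of pipe between -0.013 and 0.013 m and y of spacer0 in the frame of pipe between -0.045 and 0 m and z of spacer0 in the frame of pipe between 0.026 and 0.036 m and angle between spacer0's own z axis and vertical below 0.12 rad and angle between the y axis of spacer0 and the y axis of pipe, either way round below 0.15 rad) and contact force between spacer0 and wedge above 1.5 N) or ((x of spacer1 in the frame of pipe between -0.013 and 0.013 m and y of spacer1 in the frame of pipe between -0.045 and 0 m and z of spacer1 in the frame of pipe between 0.026 and 0.036 m and angle between spacer1's own z axis and vertical below 0.12 rad and angle between the y axis of spacer1 and the y axis of pipe, either way round below 0.15 rad) and contact force between spacer1 and wedge above 1.5 N) or ((x of spacer2 in the frame of pipe between -0.013 and 0.013 m and y of spacer2 in the frame of pipe between -0.045 and 0 m and z of spacer2 in the frame of pipe between 0.026 and 0.036 m and angle between spacer2's own z axis and vertical below 0.12 rad and angle between the y axis of spacer2 and the y axis of pipe, either way round below 0.15 rad) and contact force between spacer2 and wedge above 1.5 N)) and (((x of spacer0 in the frame of pipe between -0.013 and 0.013 m and y of spacer0 in the frame of pipe between -0.045 and 0 m and z of spacer0 in the frame of pipe between 0.026 and 0.036 m and angle between spacer0's own z axis and vertical below 0.12 rad and angle between the y axis of spacer0 and the y axis of pipe, either way round below 0.15 rad) and contact force between spacer0 and stop above 1.5 N) or ((x of spacer1 in the frame of pipe between -0.013 and 0.013 m and y of spacer1 in the frame of pipe between -0.045 and 0 m and z of spacer1 in the frame of pipe between 0.026 and 0.036 m and angle between spacer1's own z axis and vertical below 0.12 rad and angle between the y axis of spacer1 and the y axis of pipe, either way round below 0.15 rad) and contact force between spacer1 and stop above 1.5 N) or ((x of spacer2 in the frame of pipe between -0.013 and 0.013 m and y of spacer2 in the frame of pipe between -0.045 and 0 m and z of spacer2 in the frame of pipe between 0.026 and 0.036 m and angle between spacer2's own z axis and vertical below 0.12 rad and angle between the y axis of spacer2 and the y axis of pipe, either way round below 0.15 rad) and contact force between spacer2 and stop above 1.5 N)) and ((x of spacer0 in the frame of pipe between -0.013 and 0.013 m and y of spacer0 in the frame of pipe between -0.045 and 0 m and z of spacer0 in the frame of pipe between 0.026 and 0.036 m and angle between spacer0's own z axis and vertical below 0.12 rad and angle between the y axis of spacer0 and the y axis of pipe, either way round below 0.15 rad) or (x of spacer0 in the frame of tray between -0.015 and 0.015 m and y of spacer0 in the frame of tray between -0.07 and 0.07 m and z of spacer0 in the frame of tray between 0.004 and 0.014 m)) and ((x of spacer1 in the frame of pipe between -0.013 and 0.013 m and y of spacer1 in the frame of pipe between -0.045 and 0 m and z of spacer1 in the frame of pipe between 0.026 and 0.036 m and angle between spacer1's own z axis and vertical below 0.12 rad and angle between the y axis of spacer1 and the y axis of pipe, either way round below 0.15 rad) or (x of spacer1 in the frame of tray between -0.015 and 0.015 m and y of spacer1 in the frame of tray between -0.07 and 0.07 m and z of spacer1 in the frame of tray between 0.004 and 0.014 m)) and ((x of spacer2 in the frame of pipe between -0.013 and 0.013 m and y of spacer2 in the frame of pipe between -0.045 and 0 m and z of spacer2 in the frame of pipe between 0.026 and 0.036 m and angle between spacer2's own z axis and vertical below 0.12 rad and angle between the y axis of spacer2 and the y axis of pipe, either way round below 0.15 rad) or (x of spacer2 in the frame of tray between -0.015 and 0.015 m and y of spacer2 in the frame of tray between -0.07 and 0.07 m and z of spacer2 in the frame of tray between 0.004 and 0.014 m))); the arm keeps its last pose, push and grip.
It fails at once if a bystander is moved more than 30 mm (distance of any of brush, offcut, collar, spray, driver, clamp from where it was at the start of the episode above 0.03 m).
It also fails if it takes over 72 s, if anything falls off the work surface, if the arm or the gripper's body presses on something with over 40 N, if the wrist force passes 120 N, or if a joint passes its speed limit or range.

## Working session

There is one attempt and no reset: what is moved stays moved. The work goes in short steps, Python scripts to look and compute and a tool call to move; the robot and the scene stay as the last step left them, time stands still between calls to the robot, and variables do not carry over. Pictures are saved under pics/ and viewed, about 8 in all and at most 12, crops included, and the job is handed in when it is done.

Besides the shell and the picture viewer there is one more tool, called after "Emit:" by a JSON object that holds its "fn" and its "kwargs", one argument or row to a line. send_rows: Moves the arm, as the interface text tells. Its arguments: {"type":"object","properties":{"rows":{"type":"array"},"hand":{"type":"number"},"newtons":{"type":"number"}},"required":["rows"]}

```bash
mkdir -p pics
cat > h.py <<'E'
from rig import env
import numpy as np, cv2
from scipy.spatial.transform import Rotation as Rn
def cam(n):
    c=env.read_camera(n); return c
def save(img,n,s=1):
    im=cv2.cvtColor(img,cv2.COLOR_RGB2BGR)
    if s!=1: im=cv2.resize(im,None,fx=s,fy=s,interpolation=cv2.INTER_CUBIC)
    cv2.imwrite('pics/'+n+'.png',im)
def proj(c,X):
    p=(c['R']@np.asarray(X,float).reshape(-1,3).T).T+np.ravel(c['t']); p=p@np.array(c['camera_matrix']).T
    return p[:,:2]/p[:,2:]
def ray(c,uv,z):
    d=c['R'].T@np.linalg.inv(c['camera_matrix'])@np.array([uv[0],uv[1],1.]); o=-c['R'].T@np.ravel(c['t'])
    return o+d*(z-o[2])/d[2]
E
cat > a.py <<'E'
from h import *
o=env.get_obs()
print({k:np.round(v,3) for k,v in o.items()})
print(Rn.from_rotvec(o['tool_rot']).as_matrix().round(3))
a=[]
for n in('top','scene'):
    c=cam(n); a.append(c['img']); print(n,np.round(c['camera_matrix'],1).tolist(),(-c['R'].T@np.ravel(c['t'])).round(3))
    save(c['img'],n+'0',1.25)
    for q in('pipe','stop','tray','wedge','spacer0'):
        for d in env.silhouettes(n,q):
            if d['p']<.2: continue
            r=cv2.minAreaRect(np.argwhere(d['region'])[:,::-1].astype(np.float32))
            print(n,q,round(d['p'],2),np.round(d['xy']),d['region'].sum(),np.round(r[0]),np.round(r[1]),round(r[2],1), ray(c,d['xy'],.05).round(3))
E
python3 a.py
```

```text
{'time_s': np.float64(0.0), 'joint_pos': array([-1.27 ,  0.092,  1.232, -0.   ,  1.82 , -0.057]), 'dq': array([ 0.001,  0.001,  0.   , -0.002,  0.001, -0.001]), 'effort': array([-1.0000e-03, -4.4645e+01, -4.0645e+01,  7.0000e-02,  2.9000e-02,
       -0.0000e+00]), 'ee_pos': array([ 0.21 , -0.562,  0.188]), 'tool_rot': array([-3.09 , -0.559,  0.   ]), 'wrist_force': array([-0.306,  0.438,  0.246]), 'wrist_torque': array([ 0.042,  0.021, -0.048]), 'width': np.float64(1.003)}
[[ 0.937  0.35  -0.001]
 [ 0.35  -0.937  0.002]
 [ 0.    -0.002 -1.   ]]
top [[502.0, 0.0, 323.4], [0.0, 502.0, 194.6], [0.0, 0.0, 1.0]] [ 0.25  -0.027  1.461]
top pipe 0.87 [223. 190.] 3591 [222. 191.] [156.  40.] 2.2 [0.568 0.237 0.05 ]
top stop 0.64 [275. 193.] 456 [276. 192.] [24. 21.] 90.0 [0.549 0.088 0.05 ]
top stop 0.63 [224. 191.] 3491 [221. 194.] [156.  40.] 3.8 [0.563 0.235 0.05 ]
top tray 0.83 [378. 216.] 1116 [379. 213.] [30. 55.] 71.6 [ 0.467 -0.202  0.05 ]
top tray 0.66 [277. 192.] 473 [276. 193.] [22. 24.] 4.4 [0.552 0.083 0.05 ]
top wedge 0.86 [385. 261.] 444 [385. 261.] [14. 34.] 17.1 [ 0.339 -0.2
[... 478 characters left out ...]
.0, 1.0]] [1.116 0.417 0.884]
scene pipe 0.57 [424. 278.] 5312 [413. 274.] [193.  53.] 39.7 [0.576 0.286 0.05 ]
scene tray 0.79 [286. 171.] 1016 [287. 169.] [59. 29.] 20.2 [ 0.518 -0.181  0.05 ]
scene wedge 0.75 [295. 160.] 258 [294. 158.] [27. 11.] 90.0 [ 0.472 -0.19   0.05 ]
scene wedge 0.65 [315. 142.] 289 [316. 145.] [12. 29.] 71.6 [ 0.376 -0.196  0.05 ]
scene spacer0 0.94 [271. 186.] 388 [270. 189.] [28. 15.] 82.9 [ 0.588 -0.172  0.05 ]
scene spacer0 0.77 [272. 151.] 263 [270. 152.] [27. 11.] 90.0 [ 0.483 -0.269  0.05 ]
scene spacer0 0.67 [302. 162.] 225 [303. 162.] [26. 10.] 90.0 [ 0.464 -0.168  0.05 ]
scene spacer0 0.49 [279. 153.] 239 [281. 154.] [26. 10.] 90.0 [ 0.476 -0.246  0.05 ]
```

```bash
cat > b.py <<'E'
from h import *
t=cv2.imread('pics/top0.png'); s=cv2.imread('pics/scene0.png')
A=cv2.resize(t[175:375,225:625],None,fx=2,fy=2,interpolation=cv2.INTER_CUBIC)[:, :800]
B=s[100:400,250:650]; 
B=cv2.resize(s[130:430,300:700],None,fx=1,fy=1)
B=cv2.copyMakeBorder(B[:200],0,0,0,400,cv2.BORDER_CONSTANT)
cv2.imwrite('pics/mix.png',A)
E
python3 b.py
```

```text
(no output)
```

View pics/top0.png

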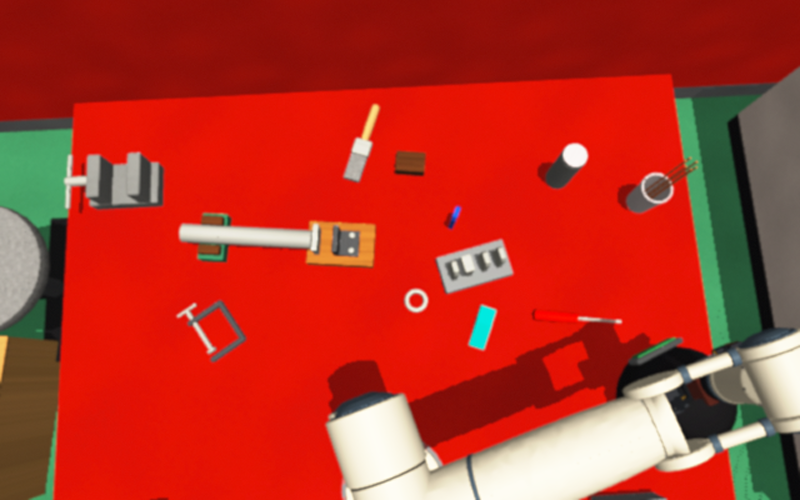

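View pics/scene0.png

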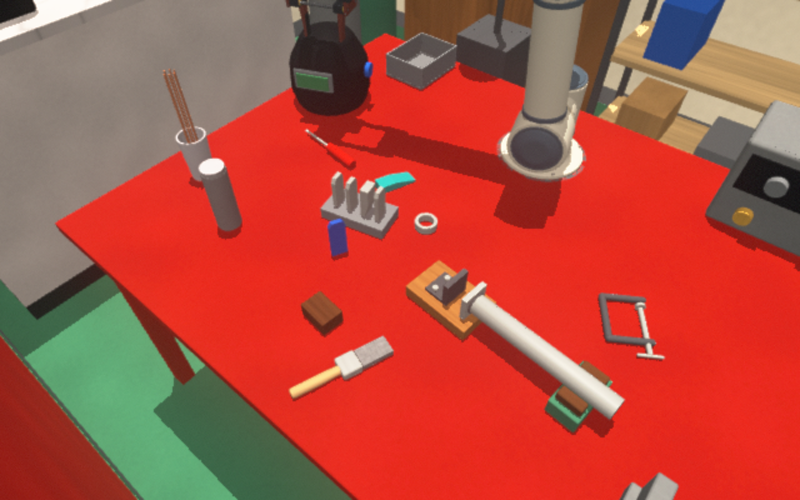

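```bash
cat > plan.py <<'E'
# usage: plan.py x y z yaw(deg of tool y axis) [n]
from h import *
import sys
def plan(x,y,z,yaw,n=8):
    o=env.get_obs(); R=Rn.from_rotvec(o['tool_rot']).as_matrix(); p=o['ee_pos']
    cy=np.arctan2(R[1,1],R[0,1]); d=(np.radians(yaw)-cy+np.pi/2)%np.pi-np.pi/2
    dp=(np.array([x,y,z])-p)/n; rows=[]
    for i in range(n):
        a=cy+d*i/n; Y=np.array([np.cos(a),np.sin(a),0]); Z=np.array([0,0,-1.]); X=np.cross(Y,Z)
        rows.append(([round(float(v)*100,2) for v in (X@dp,Y@dp,Z@dp)], round(float(-np.degrees(d)/n/10),2)))
    print('t',round(float(o['time_s']),2),'p',p.round(4),'yaw',np.degrees(cy).round(2),'tilt',R[:2,2].round(3),'F',np.round(o['wrist_force'],1),'w',round(float(o['width'])*88,1),'j6',round(o['joint_pos'][5],2))
    for r in rows: print('L%s T%s'%r)
if __name__=='__main__': a=[float(v) for v in sys.argv[1:]]; plan(*a[:4],int(a[4]) if len(a)>4 else 8)
E
python3 plan.py 0.46 -0.2 0.32 16 8
```

```text
t 0.6 p [ 0.2101 -0.562   0.1895] yaw -69.5 tilt [ 0. -0.] F [ 0.6 -0.3 -0. ] w 88.1 j6 -0.06
L[4.51, -3.14, -1.63] T-1.07
L[5.02, -2.25, -1.63] T-1.07
L[5.35, -1.28, -1.63] T-1.07
L[5.49, -0.27, -1.63] T-1.07
L[5.45, 0.75, -1.63] T-1.07
L[5.21, 1.75, -1.63] T-1.07
L[4.8, 2.69, -1.63] T-1.07
L[4.22, 3.53, -1.63] T-1.07
```

Emit:
{"fn": "send_rows", "kwargs": {
  "rows": [
    {"linear": [4.5, -3.1, -1.6], "twist": -1.05},
    {"linear": [5.0, -2.3, -1.6], "twist": -1.05},
    {"linear": [5.3, -1.3, -1.6], "twist": -1.05},
    {"linear": [5.4, -0.3, -1.6], "twist": -1.05},
    {"linear": [5.4, 0.7, -1.6], "twist": -1.05},
    {"linear": [5.2, 1.7, -1.6], "twist": -1.05},
    {"linear": [4.8, 2.7, -1.6], "twist": -1.05},
    {"linear": [4.2, 3.5, -1.6], "twist": -1.05}
  ],
  "hand": -1,
  "newtons": 30
}}

```text
time_s: 1.6
ee_pos: [0.4599, -0.1916, 0.3197]
tool_rot: [-1.884, -2.513, -0.004]
wrist_force: [0.7, -1.3, -0.1]
width: 0.999
```

```bash
python3 plan.py 0.46 -0.2 0.32 16 2
cat > w.py <<'E'
from h import *
import sys
c=cam('wrist'); save(c['img'],sys.argv[1],1.25); o=env.get_obs()
np.savez('pics/'+sys.argv[1],**{k:c[k] for k in('img','camera_matrix','R','t')})
C=-c['R'].T@np.ravel(c['t']); print(np.round(c['camera_matrix'],1).tolist(),C.round(3)); print('fwd',c['R'][2].round(2),'right',c['R'][0].round(2))
for q in('tray','wedge','spacer0','stop','pipe'):
    for d in env.silhouettes('wrist',q):
        if d['p']>.3: print(q,round(d['p'],2),np.round(d['xy']),d['region'].sum())
E
python3 w.py w1
```

```text
t 1.6 p [ 0.4599 -0.1916  0.3197] yaw 16.29 tilt [0.001 0.003] F [ 0.7 -1.3 -0.1] w 87.9 j6 -0.75
L[-0.4, -0.11, -0.01] T0.01
L[-0.4, -0.11, -0.01] T0.01
[[315.5, 0.0, 322.4], [0.0, 315.5, 199.6], [0.0, 0.0, 1.0]] [ 0.439 -0.118  0.515]
fwd [ 0.08 -0.26 -0.96] right [0.96 0.28 0.  ]
tray 0.85 [327. 158.] 3360
wedge 0.6 [247. 155.] 1420
wedge 0.57 [335. 169.] 533
spacer0 0.85 [330. 194.] 533
spacer0 0.75 [336. 143.] 346
spacer0 0.74 [328. 215.] 585
spacer0 0.66 [414. 173.] 347
stop 0.8 [451.   1.] 293
pipe 0.63 [428.  20.] 2647
```

View pics/w1.png

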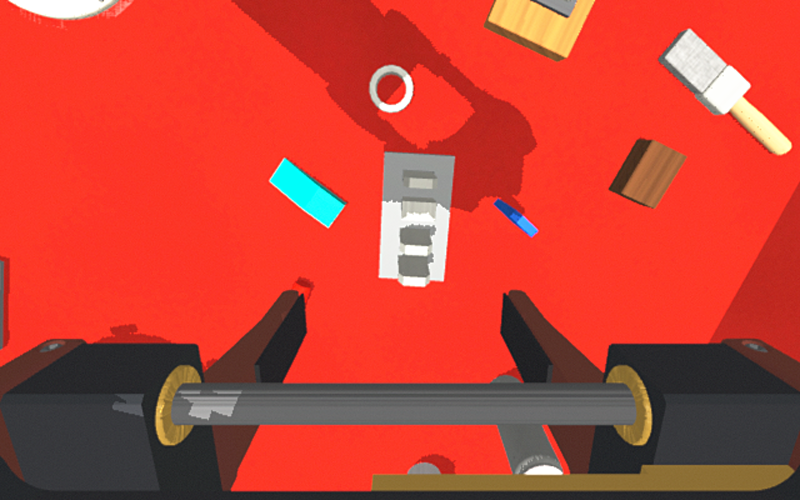

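```bash
python3 plan.py 0.488 -0.262 0.17 16 3
```

```text
t 1.9 p [ 0.4587 -0.1941  0.3184] yaw 15.81 tilt [-0.001  0.003] F [-0.6 -0.1  0.5] w 88.2 j6 -0.75
L[-2.44, 0.32, 4.95] T-0.01
L[-2.44, 0.32, 4.95] T-0.01
L[-2.44, 0.32, 4.95] T-0.01
```

Emit:
{"fn": "send_rows", "kwargs": {
  "rows": [
    {"linear": [-2.45, 0.3, 4.9], "twist": 0},
    {"linear": [-2.45, 0.3, 4.9], "twist": 0},
    {"linear": [-2.45, 0.3, 4.9], "twist": 0},
    {"linear": [0, 0, 0], "twist": 0}
  ]
}}

```text
time_s: 2.4
ee_pos: [0.4833, -0.2696, 0.1662]
tool_rot: [-1.911, -2.49, -0.002]
wrist_force: [-0.8, -0.1, 0.4]
width: 1.001
```

```bash
python3 w.py w2
```

```text
[[315.5, 0.0, 322.4], [0.0, 315.5, 199.6], [0.0, 0.0, 1.0]] [ 0.464 -0.196  0.361]
fwd [ 0.07 -0.27 -0.96] right [0.97 0.26 0.  ]
tray 0.9 [328. 124.] 8948
tray 0.73 [195. 242.] 1611
wedge 0.96 [339. 101.] 1319
wedge 0.63 [205. 102.] 3367
spacer0 0.93 [464. 117.] 1725
spacer0 0.91 [330. 187.] 1140
spacer0 0.77 [334. 155.] 893
spacer0 0.57 [342.  63.] 1069
```

View pics/w2.png

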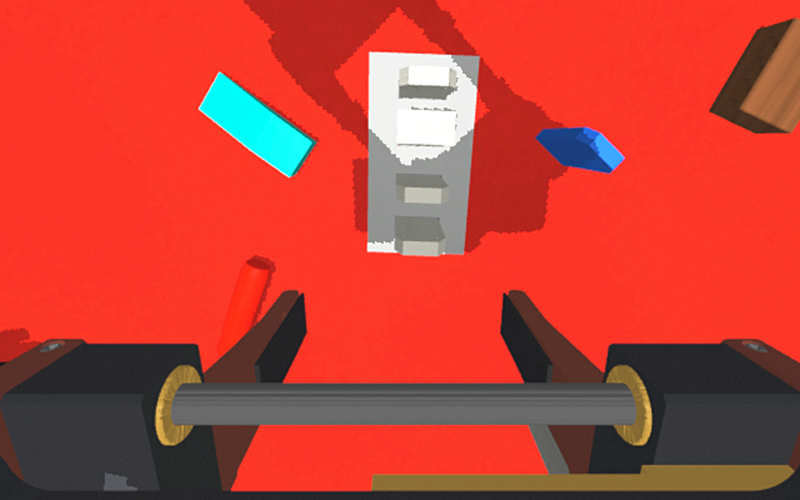

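```bash
cat > tray.py <<'E'
from h import *
from scipy.optimize import least_squares
c=dict(np.load('pics/w2.npz')); img=c['img'].astype(int)
m=((img.max(2)-img.min(2))<40).astype(np.uint8); m[210:]=0; 
n,l,st,_=cv2.connectedComponentsWithStats(m); k=l[100,305]; pts=np.argwhere(l==k)[:,::-1]
# edge lines by scan: left/right per row, top per col
rows=range(50,198); L=[(pts[pts[:,1]==r,0].min()-.5,r) for r in rows if 50<=r<198]; R=[(pts[pts[:,1]==r,0].max()+.5,r) for r in range(50,198)]
T=[(x,pts[pts[:,0]==x,1].min()-.5) for x in range(300,378)]; B=[(x,pts[pts[:,0]==x,1].max()+.5) for x in list(range(297,314))+list(range(362,370))]
def hom(p):
    x,y,a=p[:3]; ca,sa=np.cos(a),np.sin(a)
    return lambda u,v,z:np.array([x+ca*u-sa*v,y+sa*u+ca*v,z])
def back(ps,p):
    W=np.array([ray(c,q,.028) for q in ps])[:,:2]-p[:2]; ca,sa=np.cos(p[2]),np.sin(p[2])
    return W@np.array([[ca,-sa],[sa,ca]])
def f(p): return np.r_[back(L,p)[:,0]+.0425,back(R,p)[:,0]-.0425,back(T,p)[:,1]-.08,back(B,p)[:,1]+.08]*1000
s=least_squares(f,[.475,-.2,.28],loss='soft_l1'); p=s.x; print('tray',p[:2].round(4),np.degrees(p[2]).round(2))
for nm,e in zip('LRTB',np.split(f(p),np.cumsum([len(L),len(R),len(T)]))): print(nm,np.median(e).round(2),e.std().round(2))
np.save('tray.npy',p); h=hom(p)
vis=cv2.resize(c['img'][20:220,270:420],None,fx=3,fy=3,interpolation=cv2.INTER_NEAREST)[:,:,::-1].copy()
def poly(P,col):
    q=((proj(c,P)-[270,20]+.5)*3).astype(np.int32); cv2.polylines(vis,[q],True,col,1)
poly([h(a*.0425,b*.08,.028) for a,b in((-1,-1),(1,-1),(1,1),(-1,1))],(0,255,0))
for y in(.054,-.018,-.054): poly([h(a*.009,y+b*.005,.105) for a,b in((-1,-1),(1,-1),(1,1),(-1,1))],(255,0,0))
for a0,col in((-.0055,(0,0,255)),(-.0145,(255,0,255))): poly([h(a*.018,.018+a0+b,.103) for a,b in((-1,0),(1,0),(1,.02),(-1,.02))],col)
cv2.imwrite('pics/trayfit.png',vis)
for y in(.054,.018,-.018,-.054): print(y,h(0,y,0)[:2].round(4))
E
python3 tray.py
```

```text
tray [ 0.4819 -0.2099] 13.18
L 0.22 0.36
R -0.22 0.31
T -0.15 0.26
B 0.8 0.39
0.054 [ 0.4696 -0.1573]
0.018 [ 0.4778 -0.1924]
-0.018 [ 0.486  -0.2274]
-0.054 [ 0.4942 -0.2625]
```

View pics/trayfit.png

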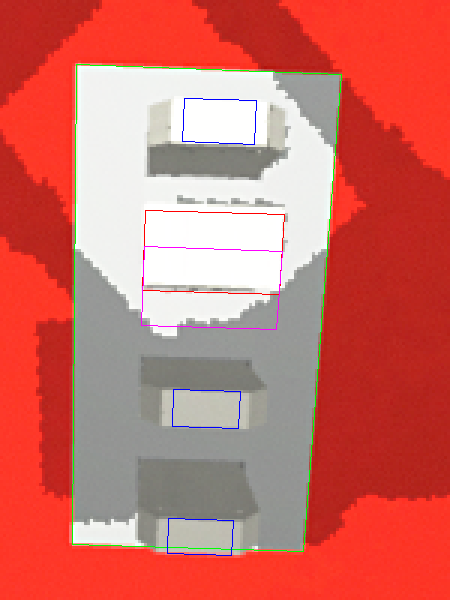

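```bash
python3 plan.py 0.55 0.015 0.17 -3 6
```

```text
t 2.7 p [ 0.4873 -0.2686  0.1753] yaw 15.29 tilt [ 0.011 -0.005] F [-0.2  0.4 -0.6] w 87.9 j6 -0.83
L[4.28, 2.25, 0.09] T0.3
L[4.4, 2.02, 0.09] T0.3
L[4.5, 1.79, 0.09] T0.3
L[4.59, 1.55, 0.09] T0.3
L[4.66, 1.3, 0.09] T0.3
L[4.73, 1.05, 0.09] T0.3
```

Emit:
{"fn": "send_rows", "kwargs": {
  "rows": [
    {"linear": [4.3, 2.3, 0], "twist": 0.3},
    {"linear": [4.4, 2.0, 0], "twist": 0.3},
    {"linear": [4.5, 1.8, 0], "twist": 0.3},
    {"linear": [4.6, 1.6, 0.1], "twist": 0.3},
    {"linear": [4.7, 1.3, 0.1], "twist": 0.3},
    {"linear": [4.7, 1.0, 0.1], "twist": 0.3},
    {"linear": [0, 0, 0], "twist": 0},
    {"linear": [0, 0, 0], "twist": 0}
  ]
}}

```text
time_s: 3.7
ee_pos: [0.5558, 0.0261, 0.187]
tool_rot: [2.258, 2.139, 0.03]
wrist_force: [1.8, -0.2, -0.5]
width: 0.998
```

```bash
python3 w.py w3; python3 plan.py 0.55 0.015 0.17 -3 1
```

```text
[[315.5, 0.0, 322.4], [0.0, 315.5, 199.6], [0.0, 0.0, 1.0]] [0.553 0.105 0.381]
fwd [ 0.02 -0.29 -0.96] right [ 1.   -0.05  0.04]
tray 0.97 [285. 310.] 2177
wedge 0.85 [264. 376.] 1193
wedge 0.59 [206. 362.] 331
spacer0 0.8 [359. 351.] 713
spacer0 0.78 [251. 355.] 878
spacer0 0.67 [280. 377.] 425
stop 0.93 [309. 123.] 3276
pipe 0.94 [310.  80.] 12355
t 4.0 p [0.5556 0.025  0.1857] yaw -3.27 tilt [ 0.033 -0.009] F [0.9 0.6 0.1] w 87.8 j6 0.05
L[-1.03, -0.5, 1.57] T-0.03
```

View pics/w3.png

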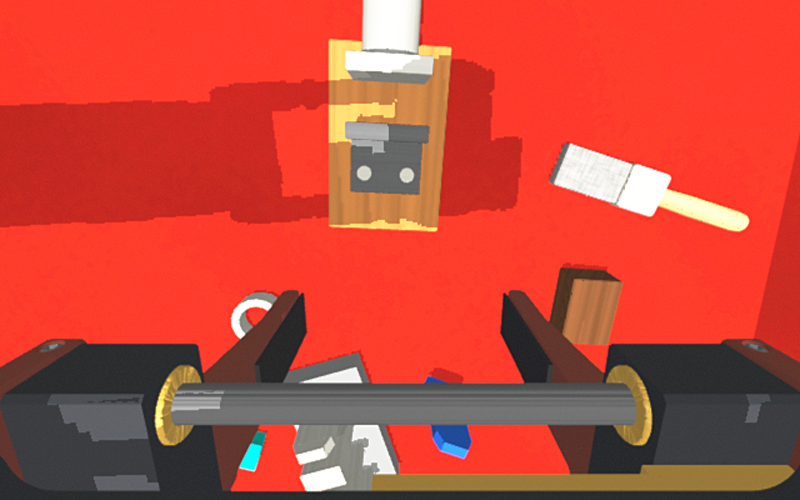

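```bash
python3 -c "
from h import *
c=np.load('pics/w3.npz'); im=c['img'][25:165,255:365]
save(im,'gapz',5)"; python3 -c "
import cv2;a=cv2.imread('pics/gapz.png');print(a.shape);cv2.imwrite('pics/gapz.png',a[:600])"
```

```text
(700, 550, 3)
```

View pics/gapz.png

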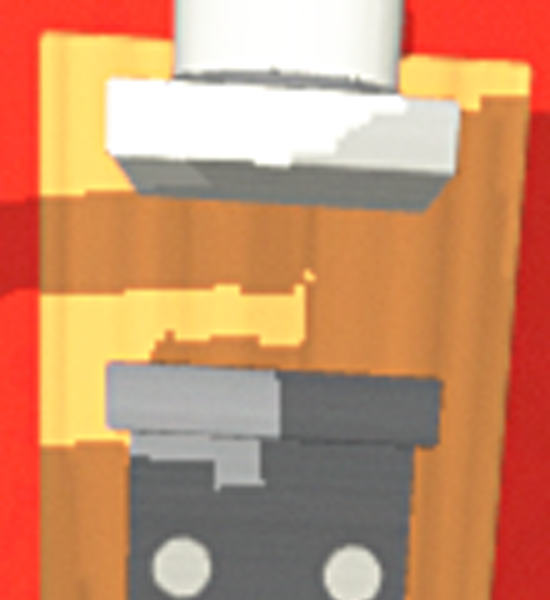

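```bash
cat > gap.py <<'E'
from h import *
c=dict(np.load('pics/w3.npz'))
P={'fbl':(106,77),'fbr':(460,102),'fl':(107,150),'fr':(458,176),'sl':(107,363),'sr':(442,380),'sbl':(107,429),'sbr':(440,446)}
W={k:ray(c,np.array(v)/5+[254.5,24.5],.088) for k,v in P.items()}
for k,v in W.items(): print(k,v[:2].round(4))
F=(W['fl']+W['fr'])/2; S=(W['sl']+W['sr'])/2
d=(W['fr']-W['fl'])[:2]; d2=(W['sr']-W['sl'])[:2]
a=np.degrees([np.arctan2(d[1],d[0]),np.arctan2(d2[1],d2[0])]); print('ang',a,'w',np.linalg.norm(d),np.linalg.norm(d2))
th=np.radians(a.mean()); n=np.array([-np.sin(th),np.cos(th)]); e=np.array([np.cos(th),np.sin(th)])
print('F',F[:2].round(4),'S',S[:2].round(4),'gap',n@(F-S)[:2],'xoff',e@(F-S)[:2],'thickF',n@((W['fbl']+W['fbr'])/2-F)[:2],'thickS',n@(S-(W['sbl']+W['sbr'])/2)[:2])
E
python3 gap.py
```

```text
fbl [0.5277 0.1593]
fbr [0.587  0.1527]
fl [0.5268 0.1481]
fr [0.5863 0.1412]
sl [0.5235 0.1138]
sr [0.5824 0.1079]
sbl [0.5225 0.1027]
sbr [0.5817 0.0966]
ang [-6.65939991 -5.7679002 ] w 0.05996765617228624 0.05921974587740004
F [0.5566 0.1446] S [0.553  0.1109] gap 0.03395711245036708 xoff -9.37407138146009e-05 thickF 0.011397050646214602 thickS 0.011245928441793404
```

```bash
python3 plan.py 0.494 -0.2625 0.165 13.2 12
```

```text
t 4.0 p [0.5556 0.025  0.1857] yaw -3.27 tilt [ 0.033 -0.009] F [0.9 0.6 0.1] w 87.8 j6 0.05
L[-2.42, -0.38, 0.17] T-0.14
L[-2.41, -0.43, 0.17] T-0.14
L[-2.4, -0.49, 0.17] T-0.14
L[-2.39, -0.55, 0.17] T-0.14
L[-2.37, -0.61, 0.17] T-0.14
L[-2.36, -0.66, 0.17] T-0.14
L[-2.34, -0.72, 0.17] T-0.14
L[-2.32, -0.77, 0.17] T-0.14
L[-2.31, -0.83, 0.17] T-0.14
L[-2.29, -0.88, 0.17] T-0.14
L[-2.26, -0.94, 0.17] T-0.14
L[-2.24, -0.99, 0.17] T-0.14
```

Emit:
{"fn": "send_rows", "kwargs": {
  "rows": [
    {"linear": [-2.4, -0.4, 0.1], "twist": -0.14},
    {"linear": [-2.4, -0.4, 0.1], "twist": -0.14},
    {"linear": [-2.4, -0.5, 0.1], "twist": -0.14},
    {"linear": [-2.4, -0.5, 0.1], "twist": -0.14},
    {"linear": [-2.4, -0.6, 0.1], "twist": -0.14},
    {"linear": [-2.4, -0.7, 0.1], "twist": -0.14},
    {"linear": [-2.3, -0.7, 0.1], "twist": -0.14},
    {"linear": [-2.3, -0.8, 0.1], "twist": -0.14}
  ]
}}

```text
time_s: 5.0
ee_pos: [0.5123, -0.1763, 0.1767]
tool_rot: [2.042, 2.348, 0.022]
wrist_force: [0.8, -0.2, -0.6]
width: 0.998
```

```bash
python3 plan.py 0.494 -0.2625 0.165 13.2 5
```

```text
t 5.0 p [ 0.5123 -0.1763  0.1767] yaw 8.0 tilt [ 0.032 -0.009] F [ 0.8 -0.2 -0.6] w 87.8 j6 -0.54
L[-1.66, -0.6, 0.23] T-0.1
L[-1.65, -0.63, 0.23] T-0.1
L[-1.63, -0.66, 0.23] T-0.1
L[-1.62, -0.69, 0.23] T-0.1
L[-1.61, -0.72, 0.23] T-0.1
```

Emit:
{"fn": "send_rows", "kwargs": {
  "rows": [
    {"linear": [-1.7, -0.6, 0.2], "twist": -0.1},
    {"linear": [-1.7, -0.6, 0.2], "twist": -0.1},
    {"linear": [-1.6, -0.7, 0.2], "twist": -0.1},
    {"linear": [-1.6, -0.7, 0.2], "twist": -0.1},
    {"linear": [-1.6, -0.7, 0.2], "twist": -0.1},
    {"linear": [0, 0, 0], "twist": 0}
  ]
}}

```text
time_s: 5.75
ee_pos: [0.4903, -0.2708, 0.1655]
tool_rot: [1.946, 2.43, 0.019]
wrist_force: [-0.9, 0.4, 0.0]
width: 1.003
```

```bash
python3 plan.py 0.494 -0.2625 0.165 13.2 1;python3 plan.py 0.494 -0.2625 0.071 13.2 5
```

```text
t 5.75 p [ 0.4903 -0.2708  0.1655] yaw 12.64 tilt [ 0.03  -0.009] F [-0.9  0.4  0. ] w 88.2 j6 -0.79
L[0.73, 0.54, 0.05] T-0.06
t 5.75 p [ 0.4903 -0.2708  0.1655] yaw 12.64 tilt [ 0.03  -0.009] F [-0.9  0.4  0. ] w 88.2 j6 -0.79
L[0.15, 0.11, 1.89] T-0.01
L[0.15, 0.11, 1.89] T-0.01
L[0.15, 0.11, 1.89] T-0.01
L[0.15, 0.11, 1.89] T-0.01
L[0.15, 0.11, 1.89] T-0.01
```

```bash
python3 - <<'E'
s=open('plan.py').read()
i=s.index("        a=cy"); j=s.index("        rows.append")
s=s[:i]+"        X,Y,Z=(R@Rn.from_euler('z',-d*i/n).as_matrix()).T\n"+s[j:]
open('plan.py','w').write(s)
E
python3 plan.py 0.494 -0.2625 0.071 13.2 5
```

```text
t 5.75 p [ 0.4903 -0.2708  0.1655] yaw 12.64 tilt [ 0.03  -0.009] F [-0.9  0.4  0. ] w 88.2 j6 -0.79
L[0.17, 0.06, 1.89] T-0.01
L[0.17, 0.06, 1.89] T-0.01
L[0.17, 0.06, 1.89] T-0.01
L[0.17, 0.06, 1.89] T-0.01
L[0.17, 0.06, 1.89] T-0.01
```

Correct laterally first, while going half-way down above the spacer tops.

Emit:
{"fn": "send_rows", "kwargs": {
  "rows": [
    {"linear": [0.4, 0.2, 1.5], "twist": -0.03},
    {"linear": [0.4, 0.1, 1.5], "twist": -0.03},
    {"linear": [0.1, 0, 1.5], "twist": 0},
    {"linear": [0, 0, 0], "twist": 0},
    {"linear": [0, 0, 0], "twist": 0}
  ]
}}

```text
time_s: 6.38
ee_pos: [0.4925, -0.2588, 0.116]
tool_rot: [1.932, 2.444, 0.019]
wrist_force: [-0.5, 0.1, 0.6]
width: 1.001
```

```bash
python3 plan.py 0.494 -0.2625 0.071 13.2 4
```

```text
t 6.38 p [ 0.4925 -0.2588  0.116 ] yaw 13.34 tilt [ 0.028 -0.007] F [-0.5  0.1  0.6] w 88.1 j6 -0.78
L[-0.08, -0.01, 1.13] T0.0
L[-0.08, -0.01, 1.13] T0.0
L[-0.08, -0.01, 1.13] T0.0
L[-0.08, -0.01, 1.13] T0.0
```

Emit:
{"fn": "send_rows", "kwargs": {
  "rows": [
    {"linear": [-0.1, 0, 1.1], "twist": 0},
    {"linear": [-0.1, 0, 1.1], "twist": 0},
    {"linear": [-0.1, 0, 1.1], "twist": 0},
    {"linear": [-0.0, 0, 0.8], "twist": 0},
    {"linear": [0, 0, 0], "twist": 0},
    {"linear": [0, 0, 0], "twist": 0}
  ]
}}

```text
time_s: 7.12
ee_pos: [0.4947, -0.2626, 0.0726]
tool_rot: [1.932, 2.443, 0.019]
wrist_force: [0.4, 0.4, -0.8]
width: 1.003
```

```bash
python3 plan.py 0.494 -0.2625 0.071 13.2 1
```

```text
t 7.12 p [ 0.4947 -0.2626  0.0726] yaw 13.31 tilt [ 0.029 -0.007] F [ 0.4  0.4 -0.8] w 88.2 j6 -0.79
L[0.03, -0.07, 0.16] T0.01
```

Good. Close.

Emit:
{"fn": "send_rows", "kwargs": {
  "rows": [
    {"linear": [0, 0, 0.1], "twist": 0},
    {"linear": [0, 0, 0], "twist": 0},
    {"linear": [0, 0, 0], "twist": 0},
    {"linear": [0, 0, 0], "twist": 0},
    {"linear": [0, 0, 0], "twist": 0},
    {"linear": [0, 0, 0], "twist": 0}
  ],
  "hand": 1,
  "newtons": 40
}}

```text
time_s: 7.88
ee_pos: [0.4954, -0.263, 0.0729]
tool_rot: [1.931, 2.441, 0.02]
wrist_force: [-0.3, -0.5, -0.5]
width: 0.354
```

```bash
python3 plan.py 0.494 -0.2625 0.17 13.2 6
```

```text
t 7.88 p [ 0.4954 -0.263   0.0729] yaw 13.32 tilt [ 0.031 -0.008] F [-0.3 -0.5 -0.5] w 31.2 j6 -0.79
L[-0.01, 0.02, -1.62] T0.0
L[-0.01, 0.02, -1.62] T0.0
L[-0.01, 0.02, -1.62] T0.0
L[-0.01, 0.02, -1.62] T0.0
L[-0.01, 0.02, -1.62] T0.0
L[-0.01, 0.02, -1.62] T0.0
```

Emit:
{"fn": "send_rows", "kwargs": {
  "rows": [
    {"linear": [0, 0, 0], "twist": 0},
    {"linear": [0, 0, 0], "twist": 0}
  ]
}}

```text
time_s: 8.12
ee_pos: [0.4954, -0.263, 0.0729]
tool_rot: [1.931, 2.441, 0.02]
wrist_force: [0.0, 0.9, -0.4]
width: 0.126
```

```bash
python3 w.py w4; python3 plan.py 0.494 -0.2625 0.17 13.2 1
```

```text
[[315.5, 0.0, 322.4], [0.0, 315.5, 199.6], [0.0, 0.0, 1.0]] [ 0.472 -0.186  0.266]
fwd [ 0.09 -0.28 -0.96] right [0.97 0.23 0.03]
tray 0.98 [310. 130.] 14595
wedge 0.94 [319. 106.] 2920
wedge 0.78 [140. 106.] 6859
spacer0 0.76 [319. 179.] 2559
spacer0 0.68 [317. 221.] 2282
spacer0 0.63 [318.  47.] 2862
spacer0 0.57 [505. 122.] 4318
t 8.43 p [ 0.4953 -0.263   0.0729] yaw 13.32 tilt [ 0.031 -0.008] F [ 0.9 -0.7  0.3] w 0.2 j6 -0.79
L[-0.07, 0.15, -9.71] T0.01
```

View pics/w4.png

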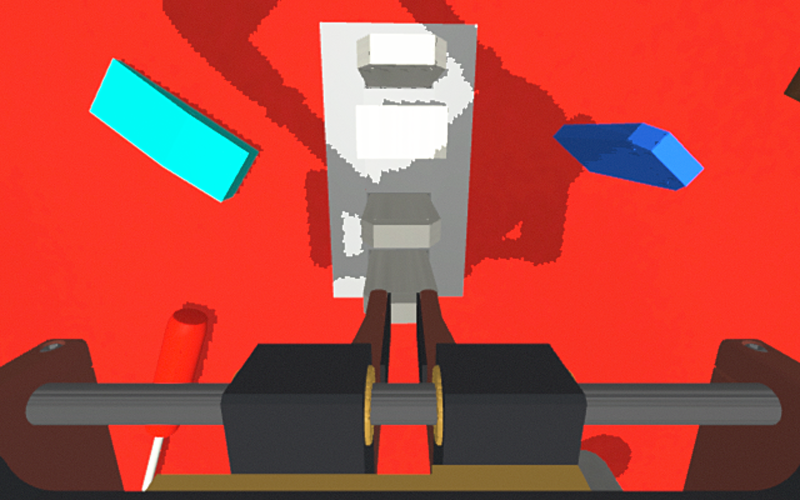

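```bash
cat > chk.py <<'E'
from h import *
c=dict(np.load('pics/w4.npz')); p=np.load('tray.npy'); ca,sa=np.cos(p[2]),np.sin(p[2])
h=lambda u,v,z:[p[0]+ca*u-sa*v,p[1]+sa*u+ca*v,z]
print('tcp',proj(c,[.4954,-.263,.0729])*1.25,'grasp',proj(c,[.4954,-.263,.092])*1.25)
print('spc top',proj(c,[h(-.009,-.049,.105),h(.009,-.049,.105),h(-.009,-.059,.105),h(.009,-.059,.105)])*1.25)
print('tray corners',proj(c,[h(-.0425,-.08,.028),h(.0425,-.08,.028),h(.0425,.08,.028),h(-.0425,.08,.028)])*1.25)
print('sp -18 top',proj(c,[h(-.009,-.013,.105),h(.009,-.023,.105)])*1.25)
print('K cam->tool', Rn.from_rotvec(env.get_obs()['tool_rot']).as_matrix().T@((-c['R'].T@np.ravel(c['t']))-env.get_obs()['ee_pos']))
E
python3 chk.py
```

```text
tcp [[401.88047544 287.18616537]] grasp [[402.90149945 302.40023828]]
spc top [[381.16765692 303.00188743]
 [421.48465415 302.65251029]
 [381.44401991 323.22798352]
 [421.10159824 322.82656803]]
tray corners [[333.27173734 297.14223711]
 [462.84817737 296.07769056]
 [477.09715129  23.13194133]
 [318.86976567  21.30251323]]
sp -18 top [[380.09166088 224.25328447]
 [422.54283156 246.92244029]]
K cam->tool [ 0.07711457  0.0004282  -0.19462794]
```

```bash
cat > comb.py <<'E'
from h import *
a=np.load('pics/w4.npz')['img'][170:300,250:390]; b=cam('wrist')['img'][170:300,250:390]; s=cam('scene')['img'][125:205,245:345]
A=[cv2.resize(x,(w,hh),interpolation=cv2.INTER_CUBIC) for x,w,hh in((a,400,300),(b,400,300),(s,375,300))]
im=np.zeros((600,800,3),np.uint8); im[:300,:400]=A[0]; im[:300,400:]=A[1]; im[300:,:375]=A[2]
save(im,'comb1')
E
python3 comb.py
```

```text
(no output)
```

View pics/comb1.png

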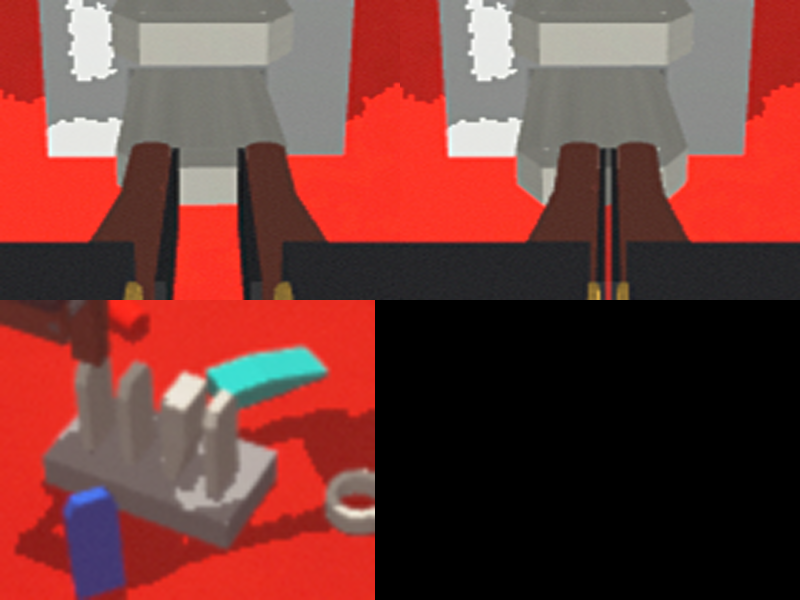

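Run:
```python
from h import *
s=cam('scene'); w=dict(np.load('pics/w4.npz')); o=env.get_obs(); print(o['ee_pos'],o['joint_pos'].round(3),o['wrist_force'].round(1))
print('tcp scene',proj(s,o['ee_pos']),'wrist',proj(w,o['ee_pos']))
P=lambda c:np.array(c['camera_matrix'])@np.c_[c['R'],np.ravel(c['t'])]
X=cv2.triangulatePoints(P(w),P(s),np.array([[321.8],[232.8]]),np.array([[269.],[141.]])); print((X[:3]/X[3]).ravel())
p=np.load('tray.npy'); ca,sa=np.cos(p[2]),np.sin(p[2])
h=lambda u,v,z:[p[0]+ca*u-sa*v,p[1]+sa*u+ca*v,z]
print('tray corners scene',proj(s,[h(-.0425,-.08,.028),h(.0425,-.08,.028),h(.0425,.08,.028),h(-.0425,.08,.028)]))
print('spacer tops scene',proj(s,[h(0,y,.105) for y in(.054,-.018,-.054)]))
```

```text
[ 0.49533892 -0.26297639  0.07293604] [-0.555 -0.038  1.568  0.009  1.581 -0.787] [-0.5 -0.7 -0.7]
tcp scene [[269.88232821 147.78367467]] wrist [[321.42407122 229.71863936]]
[ 0.49537938 -0.25984424  0.09844795]
tray corners scene [[271.1569351  147.83745796]
 [256.32689383 165.52847809]
 [305.62830853 183.18232272]
 [318.99898588 164.07456256]]
spacer tops scene [[303.68847482 150.44944952]
 [280.59160188 142.76472279]
 [269.35702951 139.02678741]]
```

Emit:
{"fn": "send_rows", "kwargs": {
  "rows": [
    {"linear": [0, 0, 0.2], "twist": 0},
    {"linear": [0, 0, 0.2], "twist": 0},
    {"linear": [0, 0, 0], "twist": 0}
  ],
  "newtons": 10
}}

```text
time_s: 8.95
ee_pos: [0.497, -0.2644, 0.0728]
tool_rot: [1.927, 2.436, 0.02]
wrist_force: [0.3, -0.1, -0.1]
width: 0.004
```

```bash
cat > sc.py <<'E'
from h import *
import sys
# fingertip search aids: crops from scene+top around TCP, upscaled, with predicted TCP dot
o=env.get_obs(); im=np.zeros((600,800,3),np.uint8); print(o['ee_pos'].round(4),o['wrist_force'].round(1),o['width'])
for i,n in enumerate(('scene','wrist')):
    c=cam(n); u=proj(c,o['ee_pos'])[0]; print(n,u)
    w,h=(50,37) if n=='scene' else (70,52)
    x=int(u[0])-w//1; y=int(u[1])-h
    x=max(x,0);y=max(y,0)
    cr=c['img'][y:y+2*h,x:x+2*w]; z=400/(2*w); cr=cv2.resize(cr,(400,int(2*h*z)),interpolation=cv2.INTER_CUBIC)
    for k,off in((0,(0,255,0)),(.019,(0,0,255))):
        R=Rn.from_rotvec(o['tool_rot']).as_matrix(); q=(proj(c,o['ee_pos']-R[:,2]*k)[0]-[x,y]+.5)*z; cv2.circle(cr,tuple(int(v) for v in q),2,off,-1)
    im[:cr.shape[0],400*i:400*i+400]=cr
save(im[:300],sys.argv[1])
E
python3 sc.py sc1
```

```text
[ 0.497  -0.2644  0.0728] [ 0.3 -0.1 -0.1] 0.004110571725581888
scene [269.13212364 147.9104835 ]
wrist [321.44175345 229.82953937]
```

View pics/sc1.png

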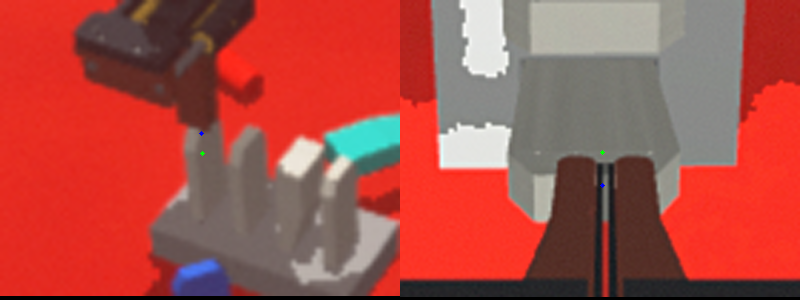

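Emit:
{"fn": "send_rows", "kwargs": {
  "rows": [
    {"linear": [0, 0, -1.0], "twist": 0},
    {"linear": [0, 0, -0.5], "twist": 0},
    {"linear": [0, 0, 0], "twist": 0},
    {"linear": [0, 0, 0], "twist": 0},
    {"linear": [0, 0, 0], "twist": 0},
    {"linear": [0, 0, 0], "twist": 0},
    {"linear": [0, 0, 0], "twist": 0},
    {"linear": [0, 0, 0], "twist": 0}
  ],
  "hand": -1
}}

```text
time_s: 10.05
ee_pos: [0.4957, -0.2635, 0.0869]
tool_rot: [1.929, 2.438, 0.019]
wrist_force: [0.0, -0.4, -0.3]
width: 0.876
```

```bash
python3 plan.py 0.494 -0.2625 0.041 13.2 4
```

```text
t 10.05 p [ 0.4957 -0.2635  0.0869] yaw 13.32 tilt [ 0.033 -0.01 ] F [ 0.  -0.4 -0.3] w 77.1 j6 -0.79
L[0.06, -0.07, 1.14] T0.0
L[0.06, -0.07, 1.14] T0.0
L[0.06, -0.07, 1.14] T0.0
L[0.06, -0.07, 1.14] T0.0
```

Emit:
{"fn": "send_rows", "kwargs": {
  "rows": [
    {"linear": [0.1, -0.1, 1.1], "twist": 0},
    {"linear": [0.0, -0.1, 1.1], "twist": 0},
    {"linear": [0.0, 0, 1.1], "twist": 0},
    {"linear": [0.0, 0, 1.1], "twist": 0},
    {"linear": [0, 0, 0], "twist": 0},
    {"linear": [0, 0, 0], "twist": 0}
  ]
}}

```text
time_s: 10.8
ee_pos: [0.4942, -0.263, 0.0382]
tool_rot: [1.931, 2.44, 0.019]
wrist_force: [0.1, 0.1, 1.3]
width: 1.0
```

```bash
python3 plan.py 0.494 -0.2625 0.041 13.2 1
```

```text
t 10.8 p [ 0.4942 -0.263   0.0382] yaw 13.32 tilt [ 0.031 -0.009] F [0.1 0.1 1.3] w 88.0 j6 -0.79
L[0.05, 0.0, -0.28] T0.01
```

Emit:
{"fn": "send_rows", "kwargs": {
  "rows": [
    {"linear": [0, 0, 0], "twist": 0},
    {"linear": [0, 0, 0], "twist": 0},
    {"linear": [0, 0, 0], "twist": 0},
    {"linear": [0, 0, 0], "twist": 0},
    {"linear": [0, 0, 0], "twist": 0},
    {"linear": [0, 0, 0], "twist": 0},
    {"linear": [0, 0, 0], "twist": 0},
    {"linear": [0, 0, 0], "twist": 0}
  ],
  "hand": 1,
  "newtons": 40
}}

```text
time_s: 11.8
ee_pos: [0.4948, -0.2636, 0.0399]
tool_rot: [1.929, 2.438, 0.019]
wrist_force: [-0.2, 0.1, 0.9]
width: 0.409
```

```bash
python3 plan.py 0.494 -0.2625 0.14 13.2 6
```

```text
t 11.8 p [ 0.4948 -0.2636  0.0399] yaw 13.31 tilt [ 0.033 -0.011] F [-0.2  0.1  0.9] w 36.0 j6 -0.79
L[-0.01, 0.04, -1.67] T0.0
L[-0.01, 0.04, -1.67] T0.0
L[-0.01, 0.04, -1.67] T0.0
L[-0.01, 0.04, -1.67] T0.0
L[-0.01, 0.04, -1.67] T0.0
L[-0.01, 0.04, -1.67] T0.0
```

Emit:
{"fn": "send_rows", "kwargs": {
  "rows": [
    {"linear": [0, 0, -1.0], "twist": 0},
    {"linear": [0, 0.05, -1.7], "twist": 0},
    {"linear": [0, 0.05, -1.7], "twist": 0},
    {"linear": [0, 0.05, -1.7], "twist": 0},
    {"linear": [0, 0.05, -1.7], "twist": 0},
    {"linear": [0, 0.05, -1.7], "twist": 0},
    {"linear": [0, 0, -0.8], "twist": 0},
    {"linear": [0, 0, 0], "twist": 0}
  ]
}}

```text
time_s: 12.8
ee_pos: [0.4939, -0.2618, 0.1511]
tool_rot: [1.928, 2.437, 0.019]
wrist_force: [-0.3, -0.8, -3.0]
width: 0.406
```

```bash
python3 plan.py 0.5537 0.118 0.15 -6.2 16
```

```text
t 12.8 p [ 0.4939 -0.2618  0.1511] yaw 13.32 tilt [ 0.034 -0.011] F [-0.3 -0.8 -3. ] w 35.7 j6 -0.78
L[2.22, 0.91, -0.01] T0.12
L[2.24, 0.86, -0.01] T0.12
L[2.26, 0.81, -0.01] T0.12
L[2.28, 0.77, -0.01] T0.12
L[2.29, 0.72, -0.01] T0.12
L[2.31, 0.67, -0.01] T0.12
L[2.32, 0.62, -0.01] T0.12
L[2.33, 0.57, -0.01] T0.12
L[2.35, 0.52, -0.01] T0.12
L[2.36, 0.47, -0.01] T0.12
L[2.37, 0.42, -0.01] T0.12
L[2.37, 0.37, -0.01] T0.12
L[2.38, 0.32, -0.01] T0.12
L[2.39, 0.27, -0.01] T0.12
L[2.39, 0.22, -0.01] T0.12
L[2.4, 0.17, -0.01] T0.12
```

Emit:
{"fn": "send_rows", "kwargs": {
  "rows": [
    {"linear": [2.2, 0.9, 0], "twist": 0.12},
    {"linear": [2.2, 0.9, 0], "twist": 0.12},
    {"linear": [2.3, 0.8, 0], "twist": 0.12},
    {"linear": [2.3, 0.8, 0], "twist": 0.12},
    {"linear": [2.3, 0.7, 0], "twist": 0.12},
    {"linear": [2.3, 0.7, 0], "twist": 0.12},
    {"linear": [2.3, 0.6, 0], "twist": 0.12},
    {"linear": [2.3, 0.6, 0], "twist": 0.12}
  ]
}}

```text
time_s: 13.8
ee_pos: [0.5224, -0.0675, 0.1418]
tool_rot: [2.145, 2.267, 0.015]
wrist_force: [-0.3, -0.2, -3.1]
width: 0.402
```

```bash
python3 plan.py 0.5537 0.118 0.15 -6.2 8
```

```text
t 13.8 p [ 0.5224 -0.0675  0.1418] yaw 3.18 tilt [ 0.022 -0.007] F [-0.3 -0.2 -3.1] w 35.4 j6 -0.25
L[2.29, 0.52, -0.11] T0.12
L[2.3, 0.47, -0.11] T0.12
L[2.31, 0.43, -0.11] T0.12
L[2.32, 0.38, -0.11] T0.12
L[2.33, 0.33, -0.11] T0.12
L[2.33, 0.28, -0.11] T0.12
L[2.34, 0.24, -0.11] T0.12
L[2.34, 0.19, -0.11] T0.12
```

Emit:
{"fn": "send_rows", "kwargs": {
  "rows": [
    {"linear": [2.3, 0.5, -0.3], "twist": 0.12},
    {"linear": [2.3, 0.5, -0.3], "twist": 0.12},
    {"linear": [2.3, 0.4, -0.3], "twist": 0.12},
    {"linear": [2.3, 0.4, -0.2], "twist": 0.12},
    {"linear": [2.3, 0.3, -0.2], "twist": 0.12},
    {"linear": [2.3, 0.3, -0.2], "twist": 0.12},
    {"linear": [1.6, 0.2, 0], "twist": 0.12},
    {"linear": [0, 0, 0], "twist": 0}
  ]
}}

```text
time_s: 14.8
ee_pos: [0.5462, 0.0932, 0.1476]
tool_rot: [2.316, 2.108, 0.001]
wrist_force: [0.5, 0.0, -2.5]
width: 0.406
```

```bash
python3 plan.py 0.5537 0.118 0.15 -6.2 1
```

```text
t 14.8 p [0.5462 0.0932 0.1476] yaw -5.36 tilt [ 0.007 -0.007] F [ 0.5  0.  -2.5] w 35.7 j6 0.21
L[2.54, 0.52, -0.25] T0.08
```

Emit:
{"fn": "send_rows", "kwargs": {
  "rows": [
    {"linear": [1.0, 0.3, -0.1], "twist": 0.05},
    {"linear": [1.0, 0.2, -0.1], "twist": 0.03},
    {"linear": [0.4, 0.1, 0], "twist": 0},
    {"linear": [0, 0, 0], "twist": 0},
    {"linear": [0, 0, 0], "twist": 0}
  ]
}}

```text
time_s: 15.42
ee_pos: [0.5548, 0.1163, 0.1487]
tool_rot: [2.332, 2.09, -0.001]
wrist_force: [-0.5, -0.1, -2.4]
width: 0.41
```

```bash
python3 plan.py 0.5537 0.118 0.15 -6.2 1; python3 plan.py 0.5537 0.118 0.100 -6.2 5
python3 - <<'E'
from h import *
c=cam('wrist'); np.savez('pics/w5',**c); save(c['img'][20:180,225:425],'w5',4)
E
```

```text
t 15.43 p [0.5548 0.1163 0.1487] yaw -6.27 tilt [ 0.006 -0.008] F [-0.5 -0.1 -2.4] w 36.0 j6 0.26
L[0.15, -0.13, -0.13] T-0.01
t 15.43 p [0.5548 0.1163 0.1487] yaw -6.27 tilt [ 0.006 -0.008] F [-0.5 -0.1 -2.4] w 36.0 j6 0.26
L[0.04, -0.03, 0.97] T-0.0
L[0.04, -0.03, 0.97] T-0.0
L[0.04, -0.03, 0.97] T-0.0
L[0.04, -0.03, 0.97] T-0.0
L[0.04, -0.03, 0.97] T-0.0
```

View pics/w5.png

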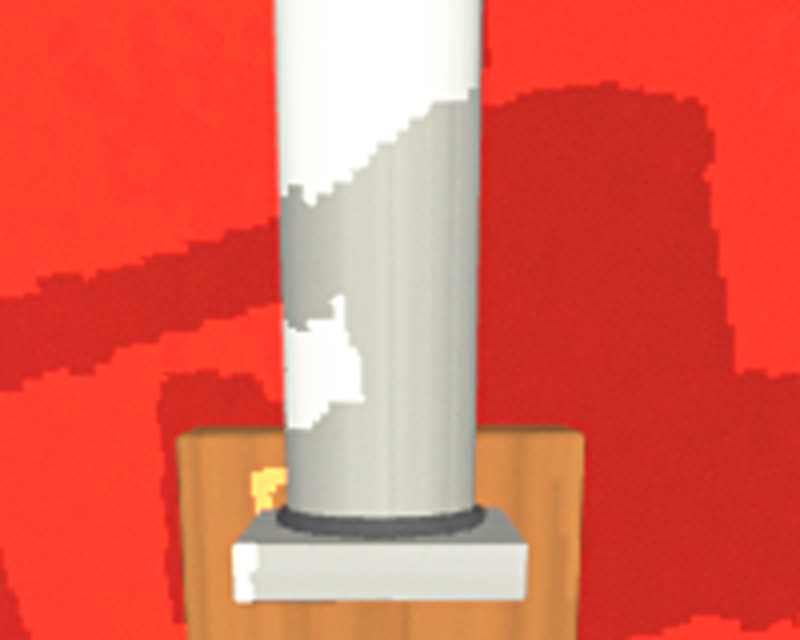

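Run:
```python
from h import *
c=dict(np.load('pics/w5.npz',allow_pickle=True))
W=[ray(c,np.array(v)/4+[224.5,19.5],.088)[:2] for v in((233,601),(526,600),(233,543),(527,543))]
F=(W[0]+W[1])/2; d=W[1]-W[0]; print(np.round(W,4),'F',F.round(4),'ang',np.degrees(np.arctan2(d[1],d[0])),'w',np.hypot(*d),'thick',np.linalg.norm((W[2]+W[3])/2-F))
```

```text
[[0.5264 0.148 ]
 [0.5861 0.1416]
 [0.5281 0.1597]
 [0.5872 0.1533]] F [0.5562 0.1448] ang -6.075437585822279 w 0.060013777373835814 thick 0.011795254867280378
```

Emit:
{"fn": "send_rows", "kwargs": {
  "rows": [
    {"linear": [0.1, -0.1, 0.8], "twist": 0},
    {"linear": [0.1, -0.05, 0.9], "twist": 0},
    {"linear": [0, 0, 0.9], "twist": 0},
    {"linear": [0, 0, 0.9], "twist": 0},
    {"linear": [0, 0, 0.5], "twist": 0},
    {"linear": [0, 0, 0], "twist": 0}
  ]
}}

```text
time_s: 16.23
ee_pos: [0.5529, 0.1177, 0.1046]
tool_rot: [2.334, 2.09, -0.004]
wrist_force: [0.5, 0.4, -2.1]
width: 0.406
```

```bash
python3 plan.py 0.5537 0.118 0.065 -6.2 5
```

```text
t 16.23 p [0.5529 0.1177 0.1046] yaw -6.31 tilt [ 0.004 -0.008] F [ 0.5  0.4 -2.1] w 35.7 j6 0.26
L[0.01, 0.01, 0.79] T-0.0
L[0.01, 0.01, 0.79] T-0.0
L[0.01, 0.01, 0.79] T-0.0
L[0.01, 0.01, 0.79] T-0.0
L[0.01, 0.01, 0.79] T-0.0
```

Emit:
{"fn": "send_rows", "kwargs": {
  "rows": [
    {"linear": [0, 0.1, 0.8], "twist": 0},
    {"linear": [0, 0, 0.8], "twist": 0},
    {"linear": [0, 0, 0.8], "twist": 0},
    {"linear": [0, 0, 0.7], "twist": 0},
    {"linear": [0, 0, 0.5], "twist": 0},
    {"linear": [0, 0, 0.3], "twist": 0}
  ]
}}

```text
time_s: 16.98
ee_pos: [0.5545, 0.1172, 0.0634]
tool_rot: [2.334, 2.09, -0.003]
wrist_force: [-0.1, -0.2, -2.6]
width: 0.407
```

```bash
python3 plan.py 0.5537 0.114 0.061 -6.2 2
```

```text
t 16.98 p [0.5545 0.1172 0.0634] yaw -6.31 tilt [ 0.005 -0.008] F [-0.1 -0.2 -2.6] w 35.8 j6 0.26
L[-0.16, -0.02, 0.12] T-0.01
L[-0.16, -0.02, 0.12] T-0.01
```

Emit:
{"fn": "send_rows", "kwargs": {
  "rows": [
    {"linear": [-0.2, -0.05, 0.1], "twist": 0},
    {"linear": [-0.2, 0, 0.1], "twist": 0},
    {"linear": [-0.2, 0, 0.1], "twist": 0}
  ]
}}

```text
time_s: 17.35
ee_pos: [0.5538, 0.115, 0.0622]
tool_rot: [2.334, 2.095, 0.008]
wrist_force: [-1.5, 7.7, 0.3]
width: 0.409
```

```bash
python3 plan.py 0.5537 0.112 0.061 -6.2 1
```

```text
t 17.35 p [0.5538 0.115  0.0622] yaw -6.16 tilt [ 0.007 -0.001] F [-1.5  7.7  0.3] w 36.0 j6 0.25
L[-0.3, 0.03, 0.12] T0.0
```

Emit:
{"fn": "send_rows", "kwargs": {
  "rows": [
    {"linear": [0, 0, 0.2], "twist": 0},
    {"linear": [0, 0, 0.2], "twist": 0},
    {"linear": [0, 0, 0], "twist": 0}
  ]
}}

```text
time_s: 17.73
ee_pos: [0.5543, 0.1154, 0.0624]
tool_rot: [2.332, 2.095, 0.013]
wrist_force: [0.2, 0.4, -3.6]
width: 0.408
```

```bash
python3 plan.py 0.5537 0.115 0.061 -6.2 1
```

```text
t 17.73 p [0.5543 0.1154 0.0624] yaw -6.13 tilt [0.011 0.   ] F [ 0.2  0.4 -3.6] w 35.9 j6 0.25
L[-0.05, -0.06, 0.14] T0.01
```

Emit:
{"fn": "send_rows", "kwargs": {
  "rows": [
    {"linear": [0, 0, 0], "twist": 0},
    {"linear": [0, 0, 0], "twist": 0},
    {"linear": [0, 0, 0], "twist": 0},
    {"linear": [0, 0, 0], "twist": 0},
    {"linear": [0, 0, 0], "twist": 0}
  ],
  "hand": -1
}}

```text
time_s: 18.35
ee_pos: [0.5553, 0.1145, 0.063]
tool_rot: [2.331, 2.092, 0.014]
wrist_force: [-0.5, -0.8, -0.0]
width: 0.936
```

```bash
python3 plan.py 0.5537 0.115 0.145 -6.2 5
```

```text
t 18.35 p [0.5553 0.1145 0.063 ] yaw -6.19 tilt [ 0.013 -0.001] F [-0.5 -0.8 -0. ] w 82.4 j6 0.25
L[0.01, -0.01, -1.64] T0.0
L[0.01, -0.01, -1.64] T0.0
L[0.01, -0.01, -1.64] T0.0
L[0.01, -0.01, -1.64] T0.0
L[0.01, -0.01, -1.64] T0.0
```

Emit:
{"fn": "send_rows", "kwargs": {
  "rows": [
    {"linear": [0, 0, -1.4], "twist": 0},
    {"linear": [0, 0, -1.7], "twist": 0},
    {"linear": [0, 0, -1.7], "twist": 0},
    {"linear": [0, 0, -1.7], "twist": 0},
    {"linear": [0, 0, -1.4], "twist": 0},
    {"linear": [0, 0, -0.4], "twist": 0}
  ]
}}

```text
time_s: 19.1
ee_pos: [0.5549, 0.1148, 0.1542]
tool_rot: [2.33, 2.091, 0.019]
wrist_force: [0.0, -0.9, -0.6]
width: 1.001
```

```bash
python3 plan.py 0.4851 -0.2235 0.13 13.2 15
```

```text
t 19.1 p [0.5549 0.1148 0.1542] yaw -6.18 tilt [ 0.017 -0.   ] F [ 0.  -0.9 -0.6] w 88.1 j6 0.25
L[-2.29, -0.22, 0.15] T-0.13
L[-2.29, -0.27, 0.15] T-0.13
L[-2.28, -0.33, 0.15] T-0.13
L[-2.27, -0.38, 0.15] T-0.13
L[-2.26, -0.43, 0.15] T-0.13
L[-2.25, -0.48, 0.15] T-0.13
L[-2.24, -0.53, 0.15] T-0.13
L[-2.23, -0.58, 0.15] T-0.13
L[-2.22, -0.63, 0.15] T-0.13
L[-2.2, -0.68, 0.15] T-0.13
L[-2.18, -0.73, 0.15] T-0.13
L[-2.17, -0.78, 0.15] T-0.13
L[-2.15, -0.83, 0.15] T-0.13
L[-2.13, -0.88, 0.15] T-0.13
L[-2.11, -0.92, 0.15] T-0.13
```

Emit:
{"fn": "send_rows", "kwargs": {
  "rows": [
    {"linear": [-2.3, -0.2, 0.1], "twist": -0.13},
    {"linear": [-2.3, -0.3, 0.1], "twist": -0.13},
    {"linear": [-2.3, -0.3, 0.1], "twist": -0.13},
    {"linear": [-2.3, -0.4, 0.1], "twist": -0.13},
    {"linear": [-2.3, -0.4, 0.1], "twist": -0.13},
    {"linear": [-2.3, -0.5, 0.1], "twist": -0.13},
    {"linear": [-2.2, -0.5, 0.1], "twist": -0.13},
    {"linear": [-2.2, -0.6, 0.1], "twist": -0.13}
  ]
}}

```text
time_s: 20.1
ee_pos: [0.516, -0.0704, 0.1427]
tool_rot: [2.122, 2.306, 0.012]
wrist_force: [-0.0, 0.5, 0.8]
width: 0.998
```

Emit:
{"fn": "send_rows", "kwargs": {
  "rows": [
    {"linear": [-2.2, -0.6, 0.1], "twist": -0.13},
    {"linear": [-2.2, -0.7, 0.1], "twist": -0.13},
    {"linear": [-2.2, -0.7, 0.1], "twist": -0.13},
    {"linear": [-2.1, -0.7, 0.1], "twist": -0.13},
    {"linear": [-2.0, -0.8, 0.1], "twist": -0.13},
    {"linear": [-1.0, -0.8, 0], "twist": -0.13},
    {"linear": [0, 0, 0], "twist": 0}
  ]
}}

```text
time_s: 20.98
ee_pos: [0.4859, -0.1972, 0.1336]
tool_rot: [1.962, 2.452, 0.008]
wrist_force: [-0.3, 0.2, -0.4]
width: 1.001
```

```bash
python3 plan.py 0.4851 -0.2235 0.12 13.2 3
```

```text
t 20.98 p [ 0.4859 -0.1972  0.1336] yaw 12.67 tilt [0.004 0.003] F [-0.3  0.2 -0.4] w 88.1 j6 -0.67
L[-0.85, -0.22, 0.45] T-0.02
L[-0.85, -0.22, 0.45] T-0.02
L[-0.85, -0.23, 0.45] T-0.02
```

Emit:
{"fn": "send_rows", "kwargs": {
  "rows": [
    {"linear": [-0.9, -0.2, 0.5], "twist": -0.02},
    {"linear": [-0.9, -0.2, 0.5], "twist": -0.02},
    {"linear": [-0.7, -0.2, 0.4], "twist": -0.02},
    {"linear": [0, 0, 0], "twist": 0},
    {"linear": [0, 0, 0], "twist": 0}
  ]
}}

```text
time_s: 21.6
ee_pos: [0.486, -0.2233, 0.1176]
tool_rot: [-1.948, -2.464, -0.008]
wrist_force: [0.4, -0.1, -0.5]
width: 1.003
```

```bash
python3 plan.py 0.4851 -0.2235 0.04 13.2 5
```

```text
t 21.6 p [ 0.486  -0.2233  0.1176] yaw 13.33 tilt [0.003 0.004] F [ 0.4 -0.1 -0.5] w 88.3 j6 -0.73
L[-0.0, -0.02, 1.55] T0.0
L[-0.0, -0.02, 1.55] T0.0
L[-0.0, -0.02, 1.55] T0.0
L[-0.0, -0.02, 1.55] T0.0
L[-0.0, -0.02, 1.55] T0.0
```

Emit:
{"fn": "send_rows", "kwargs": {
  "rows": [
    {"linear": [0, 0, 1.5], "twist": 0},
    {"linear": [0, 0, 1.6], "twist": 0},
    {"linear": [0, 0, 1.6], "twist": 0},
    {"linear": [0, 0, 1.6], "twist": 0},
    {"linear": [0, 0, 1.1], "twist": 0},
    {"linear": [0, 0, 0], "twist": 0},
    {"linear": [0, 0, 0], "twist": 0}
  ]
}}

```text
time_s: 22.48
ee_pos: [0.4855, -0.2219, 0.037]
tool_rot: [-1.946, -2.463, -0.008]
wrist_force: [-0.8, 0.1, 0.6]
width: 1.003
```

```bash
python3 plan.py 0.4851 -0.2235 0.04 13.2 1
```

```text
t 22.48 p [ 0.4855 -0.2219  0.037 ] yaw 13.38 tilt [0.001 0.006] F [-0.8  0.1  0.6] w 88.3 j6 -0.73
L[-0.14, -0.08, -0.3] T0.02
```

Raise 3 mm, shift −1.5 mm, then close.

Emit:
{"fn": "send_rows", "kwargs": {
  "rows": [
    {"linear": [-0.1, 0, -0.3], "twist": 0},
    {"linear": [0, 0, 0], "twist": 0},
    {"linear": [0, 0, 0], "twist": 0},
    {"linear": [0, 0, 0], "twist": 0},
    {"linear": [0, 0, 0], "twist": 0},
    {"linear": [0, 0, 0], "twist": 0},
    {"linear": [0, 0, 0], "twist": 0},
    {"linear": [0, 0, 0], "twist": 0}
  ],
  "hand": 1,
  "newtons": 40
}}

```text
time_s: 23.48
ee_pos: [0.4865, -0.2238, 0.0424]
tool_rot: [1.948, 2.464, 0.008]
wrist_force: [-1.1, -0.1, 0.7]
width: 0.403
```

```bash
python3 plan.py 0.4851 -0.2235 0.15 13.2 6
```

```text
t 23.48 p [ 0.4865 -0.2238  0.0424] yaw 13.36 tilt [0.003 0.004] F [-1.1 -0.1  0.7] w 35.4 j6 -0.73
L[0.02, -0.01, -1.79] T0.0
L[0.02, -0.01, -1.79] T0.0
L[0.01, -0.01, -1.79] T0.0
L[0.01, -0.01, -1.79] T0.0
L[0.01, -0.01, -1.79] T0.0
L[0.01, -0.01, -1.79] T0.0
```

Emit:
{"fn": "send_rows", "kwargs": {
  "rows": [
    {"linear": [0, 0, -1.0], "twist": 0},
    {"linear": [0, 0, -1.7], "twist": 0},
    {"linear": [0, 0, -1.8], "twist": 0},
    {"linear": [0, 0, -1.8], "twist": 0},
    {"linear": [0, 0, -1.8], "twist": 0},
    {"linear": [0, 0, -1.8], "twist": 0},
    {"linear": [0, 0, -1.2], "twist": 0},
    {"linear": [0, 0, 0], "twist": 0}
  ]
}}

```text
time_s: 24.48
ee_pos: [0.4868, -0.2243, 0.1629]
tool_rot: [1.946, 2.462, 0.009]
wrist_force: [-0.4, -0.4, -1.6]
width: 0.412
```

```bash
python3 plan.py 0.5552 0.131 0.16 -6.1 16
```

```text
t 24.48 p [ 0.4868 -0.2243  0.1629] yaw 13.37 tilt [0.006 0.003] F [-0.4 -0.4 -1.6] w 36.3 j6 -0.73
L[2.06, 0.93, 0.03] T0.12
L[2.08, 0.89, 0.03] T0.12
L[2.1, 0.84, 0.03] T0.12
L[2.12, 0.8, 0.03] T0.12
L[2.13, 0.75, 0.03] T0.12
L[2.15, 0.71, 0.03] T0.12
L[2.16, 0.66, 0.03] T0.12
L[2.18, 0.61, 0.03] T0.12
L[2.19, 0.57, 0.03] T0.12
L[2.2, 0.52, 0.03] T0.12
L[2.21, 0.47, 0.03] T0.12
L[2.22, 0.43, 0.03] T0.12
L[2.23, 0.38, 0.03] T0.12
L[2.24, 0.33, 0.03] T0.12
L[2.24, 0.28, 0.03] T0.12
L[2.25, 0.24, 0.03] T0.12
```

Emit:
{"fn": "send_rows", "kwargs": {
  "rows": [
    {"linear": [2.1, 0.9, -0.4], "twist": 0.12},
    {"linear": [2.1, 0.9, -0.5], "twist": 0.12},
    {"linear": [2.1, 0.8, -0.5], "twist": 0.12},
    {"linear": [2.1, 0.8, -0.5], "twist": 0.12},
    {"linear": [2.1, 0.8, -0.5], "twist": 0.12},
    {"linear": [2.1, 0.7, -0.5], "twist": 0.12},
    {"linear": [2.2, 0.7, -0.4], "twist": 0.12},
    {"linear": [2.2, 0.6, -0.3], "twist": 0.12}
  ]
}}

```text
time_s: 25.48
ee_pos: [0.5194, -0.042, 0.1923]
tool_rot: [-2.151, -2.277, 0.0]
wrist_force: [-0.3, 0.7, -0.9]
width: 0.405
```

```bash
python3 plan.py 0.555 0.1313 0.19 -6.1 10
```

```text
t 25.48 p [ 0.5194 -0.042   0.1923] yaw 3.26 tilt [-0.007  0.006] F [-0.3  0.7 -0.9] w 35.7 j6 -0.21
L[1.71, 0.45, 0.03] T0.09
L[1.72, 0.43, 0.03] T0.09
L[1.72, 0.4, 0.03] T0.09
L[1.73, 0.37, 0.03] T0.09
L[1.74, 0.34, 0.03] T0.09
L[1.74, 0.31, 0.03] T0.09
L[1.75, 0.29, 0.03] T0.09
L[1.75, 0.26, 0.03] T0.09
L[1.75, 0.23, 0.03] T0.09
L[1.76, 0.2, 0.03] T0.09
```

Emit:
{"fn": "send_rows", "kwargs": {
  "rows": [
    {"linear": [2.1, 0.5, -0.1], "twist": 0.12},
    {"linear": [2.1, 0.5, -0.1], "twist": 0.12},
    {"linear": [2.1, 0.5, -0.1], "twist": 0.12},
    {"linear": [2.1, 0.4, -0.1], "twist": 0.12},
    {"linear": [2.1, 0.4, -0.1], "twist": 0.12},
    {"linear": [2.1, 0.3, -0.1], "twist": 0.12},
    {"linear": [1.5, 0.3, 0], "twist": 0.1},
    {"linear": [0.5, 0, 0], "twist": 0}
  ]
}}

```text
time_s: 26.48
ee_pos: [0.5477, 0.1099, 0.1903]
tool_rot: [-2.304, -2.107, 0.018]
wrist_force: [1.0, -0.4, -1.9]
width: 0.407
```

```bash
python3 plan.py 0.555 0.1313 0.185 -6.1 3
```

```text
t 26.48 p [0.5477 0.1099 0.1903] yaw -5.11 tilt [-0.021  0.006] F [ 1.  -0.4 -1.9] w 35.8 j6 0.22
L[0.73, 0.18, 0.18] T0.03
L[0.73, 0.18, 0.18] T0.03
L[0.73, 0.17, 0.18] T0.03
```

Emit:
{"fn": "send_rows", "kwargs": {
  "rows": [
    {"linear": [0.8, 0.2, 0.1], "twist": 0.03},
    {"linear": [0.8, 0.2, 0.1], "twist": 0.03},
    {"linear": [0.5, 0.2, 0.1], "twist": 0.03},
    {"linear": [0, 0, 0], "twist": 0},
    {"linear": [0, 0, 0], "twist": 0}
  ]
}}

```text
time_s: 27.1
ee_pos: [0.5558, 0.1304, 0.186]
tool_rot: [-2.322, -2.087, 0.022]
wrist_force: [-0.0, -0.6, -1.7]
width: 0.403
```

```bash
python3 plan.py 0.555 0.1313 0.135 -6.1 5
```

```text
t 27.1 p [0.5558 0.1304 0.186 ] yaw -6.1 tilt [-0.023  0.005] F [-0.  -0.6 -1.7] w 35.5 j6 0.27
L[0.01, 0.01, 1.02] T0.0
L[0.01, 0.01, 1.02] T0.0
L[0.01, 0.01, 1.02] T0.0
L[0.01, 0.01, 1.02] T0.0
L[0.01, 0.01, 1.02] T0.0
```

Emit:
{"fn": "send_rows", "kwargs": {
  "rows": [
    {"linear": [0.1, 0, 0.9], "twist": 0},
    {"linear": [0, 0, 1.0], "twist": 0},
    {"linear": [0, 0, 1.0], "twist": 0},
    {"linear": [0, 0, 1.0], "twist": 0},
    {"linear": [0, 0, 1.0], "twist": 0},
    {"linear": [0, 0, 0.5], "twist": 0},
    {"linear": [0, 0, 0], "twist": 0}
  ]
}}

```text
time_s: 27.98
ee_pos: [0.5538, 0.131, 0.1269]
tool_rot: [-2.322, -2.086, 0.024]
wrist_force: [0.3, 0.1, -1.1]
width: 0.405
```

```bash
python3 plan.py 0.555 0.1313 0.067 -6.1 7
```

```text
t 27.98 p [0.5538 0.131  0.1269] yaw -6.14 tilt [-0.025  0.005] F [ 0.3  0.1 -1.1] w 35.7 j6 0.28
L[0.0, 0.04, 0.86] T-0.0
L[0.0, 0.04, 0.86] T-0.0
L[0.0, 0.04, 0.86] T-0.0
L[0.0, 0.04, 0.86] T-0.0
L[0.0, 0.04, 0.86] T-0.0
L[0.0, 0.04, 0.86] T-0.0
L[0.0, 0.04, 0.86] T-0.0
```

Foot is below the first spacer's top with no contact; continue.

Emit:
{"fn": "send_rows", "kwargs": {
  "rows": [
    {"linear": [0, 0.1, 0.8], "twist": 0},
    {"linear": [0, 0.1, 0.9], "twist": 0},
    {"linear": [0, 0, 0.9], "twist": 0},
    {"linear": [0, 0, 0.9], "twist": 0},
    {"linear": [0, 0, 0.9], "twist": 0},
    {"linear": [0, 0, 0.7], "twist": 0},
    {"linear": [0, 0, 0.3], "twist": 0},
    {"linear": [0, 0, 0], "twist": 0}
  ]
}}

```text
time_s: 28.98
ee_pos: [0.5546, 0.1312, 0.0695]
tool_rot: [-2.322, -2.086, 0.023]
wrist_force: [-0.1, -0.1, -1.6]
width: 0.403
```

```bash
python3 plan.py 0.555 0.129 0.065 -6.1 1
```

```text
t 28.98 p [0.5546 0.1312 0.0695] yaw -6.13 tilt [-0.025  0.005] F [-0.1 -0.1 -1.6] w 35.4 j6 0.27
L[-0.22, 0.07, 0.45] T-0.0
```

Emit:
{"fn": "send_rows", "kwargs": {
  "rows": [
    {"linear": [-0.2, 0, 0.3], "twist": 0},
    {"linear": [-0.2, 0, 0.2], "twist": 0},
    {"linear": [-0.2, 0, 0.2], "twist": 0}
  ]
}}

```text
time_s: 29.35
ee_pos: [0.5549, 0.1298, 0.0663]
tool_rot: [-2.317, -2.087, 0.008]
wrist_force: [-3.4, 7.0, 5.7]
width: 0.399
```

```bash
python3 plan.py 0.555 0.129 0.064 -6.1 1
```

```text
t 29.35 p [0.5549 0.1298 0.0663] yaw -5.98 tilt [-0.02   0.014] F [-3.4  7.   5.7] w 35.1 j6 0.26
L[-0.08, 0.02, 0.22] T0.01
```

Emit:
{"fn": "send_rows", "kwargs": {
  "rows": [
    {"linear": [0, 0, 0.2], "twist": 0},
    {"linear": [0, 0, 0], "twist": 0},
    {"linear": [0, 0, 0], "twist": 0},
    {"linear": [0, 0, 0], "twist": 0},
    {"linear": [0, 0, 0], "twist": 0},
    {"linear": [0, 0, 0], "twist": 0}
  ],
  "hand": -1
}}

```text
time_s: 30.1
ee_pos: [0.5558, 0.1286, 0.0653]
tool_rot: [-2.32, -2.088, 0.007]
wrist_force: [-0.2, -0.5, -0.6]
width: 0.997
```

Emit:
{"fn": "send_rows", "kwargs": {
  "rows": [
    {"linear": [0, 0, -1.4], "twist": 0},
    {"linear": [0, 0, -1.7], "twist": 0},
    {"linear": [0, 0, -1.7], "twist": 0},
    {"linear": [0, 0, -1.7], "twist": 0},
    {"linear": [0, 0, -1.4], "twist": 0},
    {"linear": [0, 0, -0.4], "twist": 0}
  ]
}}

```text
time_s: 30.85
ee_pos: [0.5581, 0.1276, 0.1564]
tool_rot: [-2.321, -2.089, 0.002]
wrist_force: [-0.3, -1.0, -0.4]
width: 1.004
```

```bash
python3 plan.py 0.4763 -0.186 0.13 13.2 14
```

```text
t 30.85 p [0.5581 0.1276 0.1564] yaw -6.02 tilt [-0.013  0.013] F [-0.3 -1.  -0.4] w 88.4 j6 0.26
L[-2.29, -0.34, 0.17] T-0.14
L[-2.28, -0.4, 0.17] T-0.14
L[-2.27, -0.45, 0.17] T-0.14
L[-2.26, -0.51, 0.17] T-0.14
L[-2.25, -0.56, 0.17] T-0.14
L[-2.23, -0.61, 0.17] T-0.14
L[-2.22, -0.67, 0.17] T-0.14
L[-2.2, -0.72, 0.17] T-0.14
L[-2.18, -0.77, 0.17] T-0.14
L[-2.16, -0.83, 0.17] T-0.14
L[-2.14, -0.88, 0.17] T-0.14
L[-2.12, -0.93, 0.17] T-0.14
L[-2.1, -0.98, 0.17] T-0.14
L[-2.08, -1.03, 0.17] T-0.14
```

Emit:
{"fn": "send_rows", "kwargs": {
  "rows": [
    {"linear": [-2.3, -0.3, 0.1], "twist": -0.14},
    {"linear": [-2.3, -0.4, 0.1], "twist": -0.14},
    {"linear": [-2.3, -0.4, 0.1], "twist": -0.14},
    {"linear": [-2.3, -0.5, 0.1], "twist": -0.14}
  ]
}}

```text
time_s: 31.35
ee_pos: [0.5351, 0.036, 0.1506]
tool_rot: [-2.209, -2.206, 0.003]
wrist_force: [0.7, 0.1, -0.3]
width: 1.003
```

```bash
python3 - <<'E'
from h import *
c=cam('wrist'); np.savez('pics/w6',**c)
im=c['img'][10:160,225:425].copy()
z=4; v=cv2.resize(im,None,fx=z,fy=z,interpolation=cv2.INTER_CUBIC)
F=np.array([.5564,.1447]); th=np.radians(-6.1); e=np.array([np.cos(th),np.sin(th)]); n=np.array([-e[1],e[0]]); S=F-.0345*n
def poly(P,col): cv2.polylines(v,[((proj(c,P)-[225,10]+.5)*z).astype(np.int32)],True,col,1)
B=lambda y0,y1,hw,zz:[np.r_[S+e*a*hw+n*(y0 if b<0 else y1),zz] for a,b in((-1,-1),(1,-1),(1,1),(-1,1))]
poly(B(0,.010,.009,.127),(0,255,0)); poly(B(.010,.020,.009,.127),(0,0,255)); poly(B(.0345,.0465,.03,.088),(255,0,255)); poly(B(-.012,0,.03,.088),(255,255,0))
save(v,'w6')
E
python3 plan.py 0.4763 -0.186 0.13 13.2 10
```

```text
t 31.4 p [0.5346 0.0335 0.1505] yaw -0.12 tilt [-0.016  0.011] F [ 0.7 -1.1 -0.9] w 88.3 j6 -0.0
L[-2.2, -0.57, 0.19] T-0.13
L[-2.18, -0.63, 0.19] T-0.13
L[-2.17, -0.68, 0.19] T-0.13
L[-2.15, -0.73, 0.19] T-0.13
L[-2.14, -0.78, 0.19] T-0.13
L[-2.12, -0.83, 0.19] T-0.13
L[-2.1, -0.87, 0.19] T-0.13
L[-2.08, -0.92, 0.19] T-0.13
L[-2.05, -0.97, 0.19] T-0.13
L[-2.03, -1.02, 0.19] T-0.13
```

View pics/w6.png

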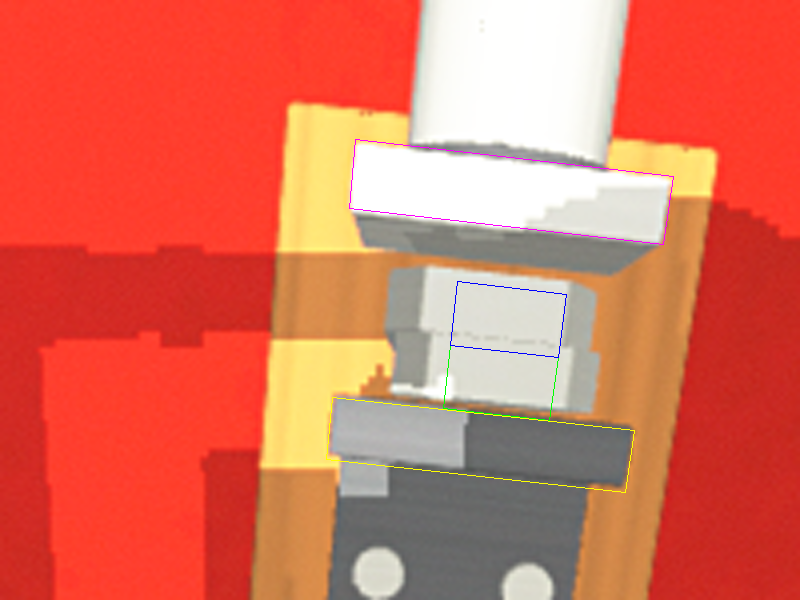

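Emit:
{"fn": "send_rows", "kwargs": {
  "rows": [
    {"linear": [-2.2, -0.6, 0.2], "twist": -0.13},
    {"linear": [-2.2, -0.6, 0.2], "twist": -0.13},
    {"linear": [-2.2, -0.7, 0.2], "twist": -0.13},
    {"linear": [-2.2, -0.7, 0.2], "twist": -0.13},
    {"linear": [-2.1, -0.8, 0.2], "twist": -0.13},
    {"linear": [-2.1, -0.8, 0.2], "twist": -0.13},
    {"linear": [-1.5, -0.8, 0.1], "twist": -0.13},
    {"linear": [0, 0, 0], "twist": 0}
  ]
}}

```text
time_s: 32.4
ee_pos: [0.4914, -0.1173, 0.133]
tool_rot: [-2.022, -2.371, 0.006]
wrist_force: [-0.3, 0.4, -0.9]
width: 1.002
```

```bash
python3 plan.py 0.4763 -0.186 0.12 13.2 3
```

```text
t 32.4 p [ 0.4914 -0.1173  0.133 ] yaw 9.12 tilt [-0.022  0.014] F [-0.3  0.4 -0.9] w 88.2 j6 -0.46
L[-2.19, -0.85, 0.41] T-0.14
L[-2.17, -0.9, 0.41] T-0.14
L[-2.15, -0.95, 0.41] T-0.14
```

Emit:
{"fn": "send_rows", "kwargs": {
  "rows": [
    {"linear": [-2.2, -0.9, 0.3], "twist": -0.14},
    {"linear": [-2.1, -0.9, 0.3], "twist": -0.14},
    {"linear": [-1.4, -0.7, 0.2], "twist": -0.1},
    {"linear": [-0.4, -0.2, 0.1], "twist": 0},
    {"linear": [0, 0, 0], "twist": 0},
    {"linear": [0, 0, 0], "twist": 0}
  ]
}}

```text
time_s: 33.15
ee_pos: [0.4774, -0.1787, 0.1227]
tool_rot: [-1.938, -2.438, 0.001]
wrist_force: [0.5, -0.7, 0.1]
width: 1.0
```

```bash
python3 plan.py 0.4763 -0.186 0.1 13.2 3
```

```text
t 33.15 p [ 0.4774 -0.1787  0.1227] yaw 13.05 tilt [-0.022  0.017] F [ 0.5 -0.7  0.1] w 88.0 j6 -0.66
L[-0.25, -0.08, 0.75] T-0.0
L[-0.25, -0.08, 0.75] T-0.0
L[-0.25, -0.08, 0.75] T-0.0
```

Emit:
{"fn": "send_rows", "kwargs": {
  "rows": [
    {"linear": [-0.4, -0.1, 0.6], "twist": 0},
    {"linear": [-0.3, -0.1, 0.7], "twist": 0},
    {"linear": [0, 0, 0.5], "twist": 0},
    {"linear": [0, 0, 0], "twist": 0}
  ]
}}

```text
time_s: 33.65
ee_pos: [0.4767, -0.185, 0.103]
tool_rot: [-1.936, -2.438, 0.001]
wrist_force: [-1.2, -0.4, -0.5]
width: 1.003
```

```bash
python3 plan.py 0.4763 -0.186 0.034 13.2 5
```

```text
t 33.65 p [ 0.4767 -0.185   0.103 ] yaw 13.11 tilt [-0.022  0.017] F [-1.2 -0.4 -0.5] w 88.3 j6 -0.67
L[-0.05, 0.01, 1.38] T-0.0
L[-0.05, 0.01, 1.38] T-0.0
L[-0.05, 0.01, 1.38] T-0.0
L[-0.05, 0.01, 1.38] T-0.0
L[-0.05, 0.01, 1.38] T-0.0
```

Emit:
{"fn": "send_rows", "kwargs": {
  "rows": [
    {"linear": [-0.05, 0, 1.3], "twist": 0},
    {"linear": [-0.05, 0, 1.4], "twist": 0},
    {"linear": [-0.05, 0, 1.4], "twist": 0},
    {"linear": [-0.05, 0, 1.4], "twist": 0},
    {"linear": [-0.05, 0, 1.0], "twist": 0},
    {"linear": [0, 0, 0], "twist": 0},
    {"linear": [0, 0, 0], "twist": 0}
  ]
}}

```text
time_s: 34.52
ee_pos: [0.4751, -0.1861, 0.0323]
tool_rot: [-1.935, -2.437, 0.001]
wrist_force: [0.2, -1.0, 0.7]
width: 1.002
```

```bash
python3 plan.py 0.4763 -0.186 0.034 13.2 1
```

```text
t 34.52 p [ 0.4751 -0.1861  0.0323] yaw 13.1 tilt [-0.024  0.018] F [ 0.2 -1.   0.7] w 88.2 j6 -0.67
L[-0.01, 0.11, -0.17] T-0.01
```

Emit:
{"fn": "send_rows", "kwargs": {
  "rows": [
    {"linear": [0, 0, 0], "twist": 0},
    {"linear": [0, 0, 0], "twist": 0},
    {"linear": [0, 0, 0], "twist": 0},
    {"linear": [0, 0, 0], "twist": 0},
    {"linear": [0, 0, 0], "twist": 0},
    {"linear": [0, 0, 0], "twist": 0},
    {"linear": [0, 0, 0], "twist": 0},
    {"linear": [0, 0, 0], "twist": 0}
  ],
  "hand": 1,
  "newtons": 60
}}

```text
time_s: 35.52
ee_pos: [0.4761, -0.1866, 0.0342]
tool_rot: [-1.937, -2.439, 0.0]
wrist_force: [-0.5, 0.1, 0.9]
width: 0.405
```

```bash
python3 plan.py 0.4763 -0.186 0.15 13.2 7
```

```text
t 35.52 p [ 0.4761 -0.1866  0.0342] yaw 13.1 tilt [-0.021  0.017] F [-0.5  0.1  0.9] w 35.7 j6 -0.67
L[0.04, -0.02, -1.65] T-0.0
L[0.04, -0.02, -1.65] T-0.0
L[0.04, -0.02, -1.65] T-0.0
L[0.04, -0.02, -1.65] T-0.0
L[0.04, -0.02, -1.65] T-0.0
L[0.04, -0.02, -1.65] T-0.0
L[0.04, -0.02, -1.65] T-0.0
```

Emit:
{"fn": "send_rows", "kwargs": {
  "rows": [
    {"linear": [0, 0, -1.0], "twist": 0},
    {"linear": [0.05, 0, -1.7], "twist": 0},
    {"linear": [0.05, 0, -1.8], "twist": 0},
    {"linear": [0.05, 0, -1.8], "twist": 0},
    {"linear": [0.05, 0, -1.8], "twist": 0},
    {"linear": [0.05, 0, -1.8], "twist": 0},
    {"linear": [0, 0, -1.8], "twist": 0},
    {"linear": [0, 0, -0.8], "twist": 0}
  ]
}}

```text
time_s: 36.52
ee_pos: [0.4779, -0.1859, 0.1674]
tool_rot: [-1.936, -2.438, 0.0]
wrist_force: [0.1, 1.1, -4.6]
width: 0.408
```

```bash
python3 plan.py 0.5565 0.1465 0.195 -6.1 16
```

```text
t 36.52 p [ 0.4779 -0.1859  0.1674] yaw 13.1 tilt [-0.022  0.017] F [ 0.1  1.1 -4.6] w 35.9 j6 -0.67
L[1.92, 0.95, -0.15] T0.12
L[1.94, 0.91, -0.15] T0.12
L[1.95, 0.87, -0.15] T0.12
L[1.97, 0.82, -0.15] T0.12
L[1.99, 0.78, -0.15] T0.12
L[2.0, 0.74, -0.15] T0.12
L[2.02, 0.7, -0.15] T0.12
L[2.03, 0.66, -0.15] T0.12
L[2.05, 0.61, -0.15] T0.12
L[2.06, 0.57, -0.15] T0.12
L[2.07, 0.53, -0.15] T0.12
L[2.08, 0.48, -0.15] T0.12
L[2.09, 0.44, -0.15] T0.12
L[2.1, 0.4, -0.15] T0.12
L[2.11, 0.35, -0.15] T0.12
L[2.11, 0.31, -0.15] T0.12
```

Emit:
{"fn": "send_rows", "kwargs": {
  "rows": [
    {"linear": [1.9, 0.9, -0.3], "twist": 0.12},
    {"linear": [1.9, 0.9, -0.4], "twist": 0.12},
    {"linear": [2.0, 0.9, -0.4], "twist": 0.12},
    {"linear": [2.0, 0.8, -0.4], "twist": 0.12},
    {"linear": [2.0, 0.8, -0.4], "twist": 0.12},
    {"linear": [2.0, 0.7, -0.4], "twist": 0.12},
    {"linear": [2.0, 0.7, -0.4], "twist": 0.12},
    {"linear": [2.0, 0.7, -0.4], "twist": 0.12}
  ]
}}

```text
time_s: 37.52
ee_pos: [0.518, -0.017, 0.2004]
tool_rot: [-2.141, -2.255, 0.01]
wrist_force: [-0.1, -0.4, -4.0]
width: 0.405
```

```bash
python3 plan.py 0.5565 0.1465 0.195 -6.1 9
```

```text
t 37.52 p [ 0.518  -0.017   0.2004] yaw 2.98 tilt [-0.028  0.018] F [-0.1 -0.4 -4. ] w 35.7 j6 -0.16
L[1.79, 0.52, 0.08] T0.1
L[1.8, 0.49, 0.08] T0.1
L[1.81, 0.46, 0.08] T0.1
L[1.82, 0.43, 0.08] T0.1
L[1.82, 0.4, 0.08] T0.1
L[1.83, 0.36, 0.08] T0.1
L[1.84, 0.33, 0.08] T0.1
L[1.84, 0.3, 0.08] T0.1
L[1.85, 0.27, 0.08] T0.1
```

Emit:
{"fn": "send_rows", "kwargs": {
  "rows": [
    {"linear": [1.9, 0.5, 0], "twist": 0.11},
    {"linear": [1.9, 0.5, 0], "twist": 0.11},
    {"linear": [1.9, 0.5, 0], "twist": 0.11},
    {"linear": [1.9, 0.5, 0], "twist": 0.11},
    {"linear": [1.9, 0.4, 0], "twist": 0.11},
    {"linear": [1.9, 0.4, 0], "twist": 0.11},
    {"linear": [1.5, 0.3, 0], "twist": 0.11},
    {"linear": [1.0, 0.2, 0], "twist": 0.05}
  ]
}}

```text
time_s: 38.52
ee_pos: [0.5526, 0.1269, 0.1995]
tool_rot: [-2.298, -2.088, 0.023]
wrist_force: [0.1, 0.1, -4.7]
width: 0.409
```

```bash
python3 plan.py 0.5565 0.1465 0.195 -6.1 3
```

```text
t 38.52 p [0.5526 0.1269 0.1995] yaw -5.45 tilt [-0.036  0.017] F [ 0.1  0.1 -4.7] w 36.0 j6 0.25
L[0.66, 0.07, 0.16] T0.02
L[0.66, 0.07, 0.16] T0.02
L[0.66, 0.07, 0.16] T0.02
```

Emit:
{"fn": "send_rows", "kwargs": {
  "rows": [
    {"linear": [0.7, 0.1, 0.1], "twist": 0.02},
    {"linear": [0.7, 0.1, 0.1], "twist": 0.02},
    {"linear": [0.4, 0, 0.1], "twist": 0.02},
    {"linear": [0, 0, 0], "twist": 0},
    {"linear": [0, 0, 0], "twist": 0}
  ]
}}

```text
time_s: 39.15
ee_pos: [0.5563, 0.1451, 0.196]
tool_rot: [-2.309, -2.076, 0.026]
wrist_force: [-0.6, 0.5, -4.5]
width: 0.408
```

```bash
python3 plan.py 0.5565 0.1465 0.145 -6.1 5
```

```text
t 39.15 p [0.5563 0.1451 0.196 ] yaw -6.08 tilt [-0.037  0.016] F [-0.6  0.5 -4.5] w 35.9 j6 0.29
L[0.02, 0.04, 1.02] T0.0
L[0.02, 0.04, 1.02] T0.0
L[0.02, 0.04, 1.02] T0.0
L[0.02, 0.04, 1.02] T0.0
L[0.02, 0.04, 1.02] T0.0
```

Emit:
{"fn": "send_rows", "kwargs": {
  "rows": [
    {"linear": [0.05, 0.05, 0.9], "twist": 0},
    {"linear": [0.05, 0.05, 1.0], "twist": 0},
    {"linear": [0.0, 0.05, 1.0], "twist": 0},
    {"linear": [0, 0.05, 0.8], "twist": 0},
    {"linear": [0, 0, 0.5], "twist": 0},
    {"linear": [0, 0, 0], "twist": 0}
  ]
}}

```text
time_s: 39.9
ee_pos: [0.5563, 0.1459, 0.1498]
tool_rot: [-2.309, -2.074, 0.028]
wrist_force: [0.1, -0.1, -3.6]
width: 0.411
```

```bash
python3 plan.py 0.5565 0.1465 0.12 -6.1 5
```

```text
t 39.9 p [0.5563 0.1459 0.1498] yaw -6.13 tilt [-0.039  0.016] F [ 0.1 -0.1 -3.6] w 36.1 j6 0.29
L[0.0, 0.03, 0.59] T-0.0
L[0.0, 0.03, 0.59] T-0.0
L[0.0, 0.03, 0.59] T-0.0
L[0.0, 0.03, 0.59] T-0.0
L[0.0, 0.03, 0.59] T-0.0
```

Emit:
{"fn": "send_rows", "kwargs": {
  "rows": [
    {"linear": [0.02, 0.05, 0.6], "twist": 0},
    {"linear": [0.02, 0.05, 0.6], "twist": 0},
    {"linear": [0.0, 0, 0.6], "twist": 0},
    {"linear": [0, 0, 0.6], "twist": 0},
    {"linear": [0, 0, 0.4], "twist": 0}
  ]
}}

```text
time_s: 40.52
ee_pos: [0.5568, 0.1468, 0.1209]
tool_rot: [-2.31, -2.075, 0.026]
wrist_force: [0.6, 0.5, -4.7]
width: 0.405
```

```bash
python3 plan.py 0.5565 0.1465 0.1 -6.1 4
```

```text
t 40.52 p [0.5568 0.1468 0.1209] yaw -6.13 tilt [-0.037  0.016] F [ 0.6  0.5 -4.7] w 35.7 j6 0.29
L[-0.02, 0.01, 0.52] T-0.0
L[-0.02, 0.01, 0.52] T-0.0
L[-0.02, 0.01, 0.52] T-0.0
L[-0.02, 0.01, 0.52] T-0.0
```

Emit:
{"fn": "send_rows", "kwargs": {
  "rows": [
    {"linear": [-0.02, 0, 0.5], "twist": 0},
    {"linear": [-0.02, 0, 0.5], "twist": 0},
    {"linear": [-0.02, 0, 0.5], "twist": 0},
    {"linear": [0, 0, 0.4], "twist": 0}
  ]
}}

```text
time_s: 41.02
ee_pos: [0.556, 0.1465, 0.1005]
tool_rot: [-2.31, -2.075, 0.026]
wrist_force: [-0.6, -0.6, -4.1]
width: 0.406
```

```bash
python3 plan.py 0.556 0.143 0.08 -6.1 4
```

```text
t 41.02 p [0.556  0.1465 0.1005] yaw -6.13 tilt [-0.037  0.016] F [-0.6 -0.6 -4.1] w 35.7 j6 0.29
L[-0.09, 0.03, 0.51] T-0.0
L[-0.09, 0.03, 0.51] T-0.0
L[-0.09, 0.03, 0.51] T-0.0
L[-0.09, 0.03, 0.51] T-0.0
```

Emit:
{"fn": "send_rows", "kwargs": {
  "rows": [
    {"linear": [-0.1, 0, 0.4], "twist": 0},
    {"linear": [-0.1, 0, 0.4], "twist": 0},
    {"linear": [-0.1, 0, 0.4], "twist": 0}
  ]
}}

```text
time_s: 41.4
ee_pos: [0.5555, 0.1433, 0.0885]
tool_rot: [-2.311, -2.075, 0.025]
wrist_force: [-0.3, 0.2, 3.6]
width: 0.409
```

```bash
python3 plan.py 0.556 0.143 0.08 -6.1 4
```

```text
t 41.4 p [0.5555 0.1433 0.0885] yaw -6.14 tilt [-0.036  0.016] F [-0.3  0.2  3.6] w 36.0 j6 0.29
L[-0.01, 0.02, 0.21] T-0.0
L[-0.01, 0.02, 0.21] T-0.0
L[-0.01, 0.02, 0.21] T-0.0
L[-0.01, 0.02, 0.21] T-0.0
```

Emit:
{"fn": "send_rows", "kwargs": {
  "rows": [
    {"linear": [-0.05, 0, 0.4], "twist": 0},
    {"linear": [-0.05, 0, 0.4], "twist": 0}
  ]
}}

```text
time_s: 41.65
ee_pos: [0.556, 0.1432, 0.0872]
tool_rot: [-2.312, -2.077, 0.016]
wrist_force: [-6.7, -1.4, 14.5]
width: 0.41
```

```bash
python3 plan.py 0.556 0.143 0.08 -6.1 1
```

```text
t 41.65 p [0.556  0.1432 0.0872] yaw -6.13 tilt [-0.03   0.018] F [-6.7 -1.4 14.5] w 36.1 j6 0.29
L[-0.03, 0.03, 0.72] T-0.0
```

Emit:
{"fn": "send_rows", "kwargs": {
  "rows": [
    {"linear": [0, 0, 0.7], "twist": 0},
    {"linear": [0, 0, 0.8], "twist": 0}
  ]
}}

```text
time_s: 41.9
ee_pos: [0.5566, 0.143, 0.0861]
tool_rot: [-2.317, -2.08, 0.004]
wrist_force: [-13.9, -4.8, 31.7]
width: 0.405
```

```bash
python3 plan.py 0.556 0.143 0.08 -6.1 1
```

```text
t 41.9 p [0.5566 0.143  0.0861] yaw -6.16 tilt [-0.021  0.019] F [-13.9  -4.8  31.7] w 35.6 j6 0.29
L[-0.02, -0.04, 0.61] T-0.01
```

Emit:
{"fn": "send_rows", "kwargs": {
  "rows": [
    {"linear": [0, -0.3, 0.8], "twist": 0},
    {"linear": [0, -0.2, 0.9], "twist": 0}
  ]
}}

```text
time_s: 42.15
ee_pos: [0.5566, 0.1429, 0.0857]
tool_rot: [-2.328, -2.087, -0.022]
wrist_force: [-9.6, -5.1, 31.0]
width: 0.407
```

Run:
```python
from h import *
for i in range(5):
    o=env.get_obs(); print(round(float(o['time_s']),2),o['ee_pos'].round(4),o['wrist_force'].round(1),round(float(o['width']),3),Rn.from_rotvec(o['tool_rot']).as_matrix()[:2,2].round(3)); c=cam('wrist')
c=cam('scene'); p=np.load('tray.npy'); ca,sa=np.cos(p[2]),np.sin(p[2])
h=lambda u,v,z:[p[0]+ca*u-sa*v,p[1]+sa*u+ca*v,z]
F=np.array([.5564,.1447]); n=np.array([.1063,.9943]); S=F-.0345*n
print('expected: tray+54',proj(c,h(0,.054,.06)),'gap',proj(c,np.r_[S+.01*n,.1]),'wedge',proj(c,np.r_[S+.028*n,.12]))
for q in('spacer0','wedge'):
    for d in env.silhouettes('scene',q):
        if d['p']>.3: print(q,round(d['p'],2),np.round(d['xy']),d['region'].sum())
```

```text
42.15 [0.5566 0.1429 0.0857] [-9.6 -5.1 31. ] 0.407 [0.    0.021]
42.2 [0.5566 0.1429 0.0857] [-7.7 -5.4 27.5] 0.411 [0.001 0.021]
42.25 [0.5566 0.1429 0.0857] [-7.4 -5.  27.5] 0.403 [0.001 0.021]
42.3 [0.5566 0.1429 0.0857] [-7.8 -5.3 26.8] 0.405 [0.001 0.021]
42.35 [0.5566 0.1429 0.0857] [-8.3 -6.1 27.4] 0.406 [0.    0.021]
expected: tray+54 [[304.05451554 162.4525107 ]] gap [[370.46232096 221.12526164]] wedge [[377.27181869 220.07518176]]
spacer0 0.72 [270. 190.] 364
spacer0 0.71 [302. 160.] 209
spacer0 0.65 [365. 234.] 57
spacer0 0.53 [363. 234.] 61
wedge 0.59 [311. 143.] 315
wedge 0.56 [380. 225.] 144
wedge 0.44 [366. 240.] 71
```

```bash
python3 -c "
from rig import env
print(env.close_job()); o=env.get_obs(); print(o['time_s'],o['ee_pos'],o['wrist_force'],o['width'])"
```

```text
the job is handed in; nothing more can be done
None
the job is handed in; nothing more can be done
```

I put two spacers from the tray in the gap against the stop and pressed the wedge down between them and the flange. I then handed the job in with the wedge still gripped. I measured the gap at about 34.5 mm, which needs two spacers. The third spacer is still in the tray.

**Last checks that passed:**
- The wedge was steady, gripped at about 36 mm opening with the grip set to 60 N.
- It pushed back with about 27 N upward. That is about 32 N of press once the wedge's own weight is counted, and it barely sank any further under the last pushes.
- The wedge foot is about 28 mm below the flange top, and the tool was tilted about 0.02 rad.
- A picture after the second spacer showed both standing upright side by side.
- The clock read about 42 s before handing in.

**What failed or disagreed:**
- **First grasp:** it closed on nothing above the spacer. The fingertips sit about 31 mm short of the reported tool point, and I allowed for that afterwards.
- **Spacer position:** in the picture the spacers looked about 2 mm off the stop. The wedge also bit about 4–6 mm sooner than the measured gap predicted.
- **Contact with the stop:** I inferred this from the force and stiffness, not from a direct measurement.
- **Side force:** about 8 N sideways along x remained at the end.

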